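# Pack the napkin rings and snap the cover on

## Robot

A 6-joint arm with a two-finger parallel gripper is mounted at the origin on the work surface. World frame = base frame: x ahead of the robot, y to its left, z up, the work surface at z = 0. Lengths are in mm, angles in rad, forces in N, time in s.
With the tool pointing down it reaches from about 275 to 1000 mm from the base axis. Payload 8.4 kg.
Tool frame: the origin (TCP) lies midway between the tips of the shut fingers; the grasp point (between the pads) lies 19 mm behind it; z points along the fingers, y is the line along which they close (so a half turn about z gives the same grasp; the last joint's range is limited). The gripper opens to 85 mm and grips with 20 to 120 N. Pads are 22 mm wide; open, the fingers measure 114 mm over their backs; the gripper's body (76 mm by 85 mm) begins 54 mm behind the grasp point. The pads swing forward as they close: fully open they stand 13 mm farther back than shut.
Start: joints at [1.295, 0.353, 1.633, -0, 1.155, -0.002], TCP at [168.993, 601.722, 205.681] pointing down, gripper open.
Joint ranges: [-2.63, 2.63], [-0.92, 2.1], [0.06, 2.66], [-1.3, 4.44], [0, 2.69], [-3.02, 3.02]. Speed limits (rad/s): [2.22, 2.22, 2.79, 3.14, 3.14, 3.14].

## Interface

Orientations are given as [roll, pitch, yaw] about the fixed x, y, z axes, in that order (R = Rz(yaw) Ry(pitch) Rx(roll)).
In Python, from rig import telemetry, optics, r gives the robot as it stands.
- The arm moves only by the tool play_rows, never from a script. Its arguments are lists of equal length, an entry for each row: "dp": the shift along the tool's x, y, z in units of 40 mm (1.0 is 40 mm), a list of three; "rot": the turn, a rotation vector about the tool's x, y, z in units of 6 degrees (1.0 is 6 degrees), a list of three. In form: {"dp": [[tx, ty, tz], ...], "rot": [[ax, ay, az], ...]}. A call has 1 to 5 rows; each row is the pose to reach, as a shift and turn from the pose commanded when the call began, along the tool's axes at that moment; what a row does not reach only later rows make up. A row lasts 1/12 s, in which the tool goes at most 41.7 mm and 7.16 degrees, less where a joint would pass 70% of its speed; a pose out of reach is approached as far as the arm can. A call with a gripper value outside its range is refused whole. "fingers" is the opening, from 0 (shut) to 1 (fully open), set as the call begins (left out, the last holds). The fingers move at their own pace and stop on an object; "grip_force" is the grip in N (left out, the last holds). Time passes only in rows, so rows that repeat a pose let the fingers close. It gives the time, the measured TCP pose, the force, the opening and the grip force at its end, in the units of the state.
- telemetry.sense(): the state, without advancing time (a new reading comes with each control period).
- optics.grab_frame(name): name is "scene" or "top"; returns a dict with "color" (400x640x3 uint8, red, green, blue), "mtx" (3x3 intrinsics, pixels), "D" ([k1, k2, p1, p2, k3] as OpenCV has them; the pictures are not rectified), "R" (3x3) and "t" (3): a world point X has camera coordinates R X + t. Camera axes: x right, y down, z forward; pixel columns grow to the right and rows downward; lengths in mm; the calibration is good to about 2 mm. A picture is of the moment at which its call begins. There is no depth.
- r.sign_off(): hands the job in; it is judged then, once.
The state is a dict: "clock": time; "qpos": joint angles; "qvel": joint speeds; "joint_efforts": joint torques, N m; "eef_pos": TCP position; "tcp_rot": TCP orientation; "contact_force": force on the tool from outside, world axes, zero at the start; "wrist_torque": the same for the moment, N m; "opening": opening from 0.0 (shut) to 1.0 (fully open); "grasp_force": force on a finger pad.
Only numpy, scipy, OpenCV 4.12 (cv2) and the standard library are available. Lean on these libraries where they do the work, as an engineer would, in place of code of your own. Each camera call takes 0.05 s, during which the arm holds its last target. There are 200 camera calls.

## Task

Pack the finished napkin rings: lift every ring that hangs on the drying stand up off its hook and put it in the open packing box. Then set the cover on the box and press it down corner by corner until all four clips have clicked and the cover is fully home all round. Leave the other things on the bench where they are.

Things in the scene. Friction and masses are not known exactly. Their poses are not given: they have to be found in the camera images.
- ring0: one of up to four like napkin rings of pale wood (None if absent): a block 50 x 50 mm, 26 mm long, with a round 36 mm bore through its length; 35 g. Origin at its centre, x along the bore. At first it hangs on a hook of the stand that passes through the bore: sides upright, centre 80 mm above the bench, 32 mm clear of the next ring's place, 19 mm clear of the back rail
- ring1: one of up to four like napkin rings of pale wood (None if absent): a block 50 x 50 mm, 26 mm long, with a round 36 mm bore through its length; 35 g. Origin at its centre, x along the bore. At first it hangs on a hook of the stand that passes through the bore: sides upright, centre 80 mm above the bench, 32 mm clear of the next ring's place, 19 mm clear of the back rail
- ring2: one of up to four like napkin rings of pale wood (None if absent): a block 50 x 50 mm, 26 mm long, with a round 36 mm bore through its length; 35 g. Origin at its centre, x along the bore. At first it hangs on a hook of the stand that passes through the bore: sides upright, centre 80 mm above the bench, 32 mm clear of the next ring's place, 19 mm clear of the back rail
- ring3: one of up to four like napkin rings of pale wood (None if absent): a block 50 x 50 mm, 26 mm long, with a round 36 mm bore through its length; 35 g. Origin at its centre, x along the bore. At first it hangs on a hook of the stand that passes through the bore: sides upright, centre 80 mm above the bench, 32 mm clear of the next ring's place, 19 mm clear of the back rail
- stand: wooden drying stand, fixed: foot 115 x 310 x 12 mm, two end posts and a back rail 310 mm long, 16 mm thick (86 to 104 mm above the bench), with four wire hooks in a row 82 mm apart that stick out towards the stand's -x. Origin under the rail's middle at bench level, z up. A ring hangs 40 mm out from it towards -x; raised about 20 mm it clears the hook's upturned end and can be drawn off 60 mm towards -x
- hook0 (a point): top of the upturned end of the stand's hook at stand y = 123 mm, 111 mm above the bench. The hook is 6 mm wire, 95 mm above the bench, reaching 70 mm out from the rail's middle, its end turned up 13 mm
- hook1 (a point): top of the upturned end of the stand's hook at stand y = 41 mm, 111 mm above the bench. The hook is 6 mm wire, 95 mm above the bench, reaching 70 mm out from the rail's middle, its end turned up 13 mm
- hook2 (a point): top of the upturned end of the stand's hook at stand y = -41 mm, 111 mm above the bench. The hook is 6 mm wire, 95 mm above the bench, reaching 70 mm out from the rail's middle, its end turned up 13 mm
- hook3 (a point): top of the upturned end of the stand's hook at stand y = -123 mm, 111 mm above the bench. The hook is 6 mm wire, 95 mm above the bench, reaching 70 mm out from the rail's middle, its end turned up 13 mm
- box: open grey plastic box, fixed: outside 166 (x) x 118 (y) x 58 mm high, walls 3 mm, its rim bevelled inwards 4.5 mm over the top 10 mm. Origin at the centre of its underside, z up. In each long side, 62 mm either way from the middle, is a sprung clip whose sloping nose stands 6 mm out just under the rim; each gives way to 6 to 8 N of downward push on the cover, then springs out over the cover's edge
- box_floor (a point): centre of the box's inner floor, 4 mm above its underside. Inside 160 (x) x 112 (y) mm, 151 x 103 mm at the mouth, 54 mm deep: room for four rings standing in a row along x, bores along x, 38 mm from one to the next
- lid: white plastic cover for the box, 176 (x) x 128 (y) mm, top face 30 mm above the skirt's lower edge, about 130 g; thin, its corners give on their own. Origin at its middle, level with the skirt's lower edge, z up. It lies on the bench right way up and fits either way round, with 1.5 mm play each way. Set on the box it first rests on the four clip noses, origin about 44 mm above the box's underside; fully home it is at 32 mm
- lid_grip (a point): middle of the top of the cover's grip ridge: a straight upright rib, 90 mm long along the cover's x, 14 mm thick, 31 mm high above the cover's top face, 61 mm above the skirt's lower edge
- lid_corner0 (a point): round thumb mark on the cover's top face at its corner x = -62, y = 50 mm: where to press it. 62 mm above the box's underside when that corner is home, about 74 mm while it only rests on its clip; pressed, the corner goes down and its clip snaps over and holds it
- lid_corner1 (a point): round thumb mark on the cover's top face at its corner x = -62, y = -50 mm: where to press it. 62 mm above the box's underside when that corner is home, about 74 mm while it only rests on its clip; pressed, the corner goes down and its clip snaps over and holds it
- lid_corner2 (a point): round thumb mark on the cover's top face at its corner x = 62, y = 50 mm: where to press it. 62 mm above the box's underside when that corner is home, about 74 mm while it only rests on its clip; pressed, the corner goes down and its clip snaps over and holds it
- lid_corner3 (a point): round thumb mark on the cover's top face at its corner x = 62, y = -50 mm: where to press it. 62 mm above the box's underside when that corner is home, about 74 mm while it only rests on its clip; pressed, the corner goes down and its clip snaps over and holds it
- wax_tin: round tin 54 mm wide, 40 mm high, standing loose on the bench, to be left alone; origin at the centre of its underside
- oil_bottle: amber bottle 60 mm wide, 150 mm high, standing loose on the bench, to be left alone; origin at the centre of its underside
- oil_brush: brush 190 mm long lying loose on the bench, to be left alone; origin under its middle
Things that resemble listed ones, but are neither listed nor needed, are in the scene too. What is shaped like the ring1 but turquoise is not meant. Leave any red look-alike of the ring3 alone.

How it is judged:
By the outcome, as a careful person would: the job done as asked, in the order asked, and still so for the second after the job is handed in, with the robot touching nothing.
Of ring0, ring1, ring2, ring3 only 2 to 4 are there at a start; the rules pass over those that are not, and their reading is None.
At some moment in a run one of lid may be knocked a few centimetres aside while the robot is not near it.
It also fails if it takes over 210 s, if anything falls off the work surface, if the arm or the gripper's body presses on something with over 40 N, if the wrist force passes 120 N, or if a joint passes its speed limit or range.

## Working session

There is one attempt and no reset: what is moved stays moved. The work goes in short steps, Python scripts to look and compute and a tool call to move; the robot and the scene stay as the last step left them, time stands still between calls to the robot, and variables do not carry over. Pictures are saved under pics/ and viewed, at most 14 in all, crops included, and the job is handed in when it is done.

Besides the shell and the picture viewer there is one more tool, called after "Call:" as name(argument=value, ...) on one line, values as JSON. play_rows: Moves the arm, as the interface text tells. Its arguments: {"type":"object","properties":{"dp":{"type":"array"},"rot":{"type":"array"},"fingers":{"type":"number"},"grip_force":{"type":"number"}},"required":["dp","rot"]}

```bash
ls; mkdir -p pics; python3 - <<'E'
from rig import telemetry, optics, r
import cv2
print(telemetry.sense())
for n in ("scene","top"):
    f=optics.grab_frame(n); cv2.imwrite(f"pics/{n}0.png",f["color"][:,:,::-1]); print(n,f["mtx"],f["D"],f["R"],f["t"])
E
```

```text
pics
{'clock': 0.0, 'qpos': array([ 1.29458299e+00,  3.53676364e-01,  1.63414547e+00, -1.78557773e-05,
        1.15516089e+00, -2.38729030e-03]), 'qvel': array([ 0.00027876, -0.00128602,  0.00042312,  0.00051354,  0.00023919,
       -0.00048766]), 'joint_efforts': array([ 1.75484147e-03, -6.05262995e+01, -3.42069590e+01,  1.82423187e-04,
        9.42392478e-03, -1.50120309e-05]), 'eef_pos': array([168.87045996, 601.22737023, 204.93921512]), 'tcp_rot': array([-3.14020254e+00,  1.30069431e-05,  2.86777384e+00]), 'contact_force': array([-0.99246115,  0.08712643, -0.34680433]), 'wrist_torque': array([ 0.06786125, -0.01756259, -0.0031936 ]), 'grasp_force': 0.0, 'opening': 1.0016304276111057}
scene [[449.62330489   0.         316.42045512]
 [  0.         449.62330489 202.42673351]
 [  0.           0.           1.        ]] [-0.06156768  0.          0.          0.          0.        ] [[-0.65660996  0.75414379 -0.01142408]
 [ 0.64394635  0.5526499  -0.52906633]
 [-0.39267857 -0.35474672 -0.84850357]] [ 378.03516346 -335.74099073 1453.5535875 ]
top [[410.90705925   0.         317.21291172]
 [  0.         410.90705925 193.0523971 ]
 [  0.           0.           1.        ]] [-0.05512392  0.          0.          0.          0.        ] [[-0.01684457 -0.99976678 -0.01351477]
 [-0.99114233  0.01847703 -0.13151229]
 [ 0.13173133  0.0111798  -0.99122241]] [ 11.34354057 608.99673613 996.41463654]
```

View pics/scene0.png

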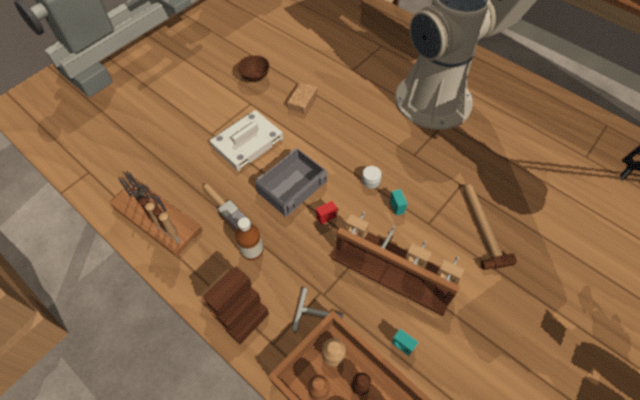

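View pics/top0.png

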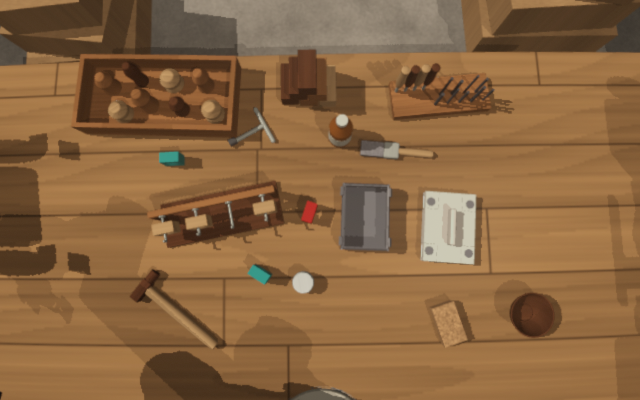

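The top view shows three pale rings at (163,228), (196,222) and (263,207). The hook at (231,213) is empty, the box is near (366,217) and the cover near (449,228). I'll enlarge these to get pixel-accurate points.

```bash
python3 - <<'E'
import cv2
a=cv2.imread("pics/top0.png")
c=cv2.resize(a[175:255,145:290],None,fx=5.5,fy=5.5,interpolation=cv2.INTER_CUBIC)
d=cv2.resize(a[175:275,335:485],None,fx=5.3,fy=5.3,interpolation=cv2.INTER_CUBIC)
cv2.imwrite("pics/c1.png",c);cv2.imwrite("pics/c2.png",d)
E
```

```text
(no output)
```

View pics/c1.png

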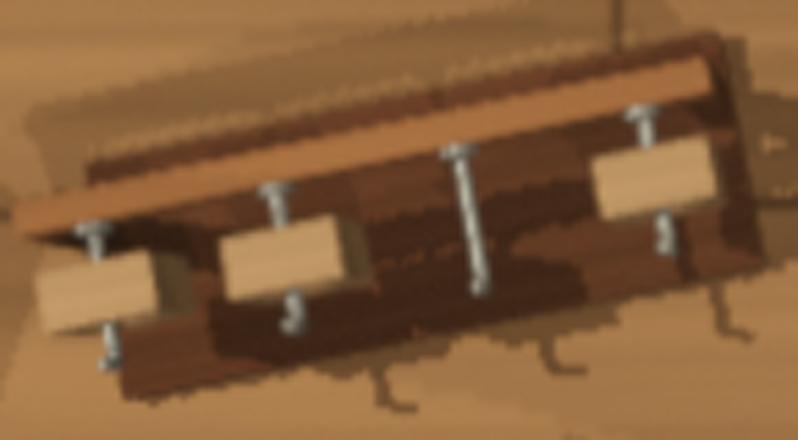

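View pics/c2.png

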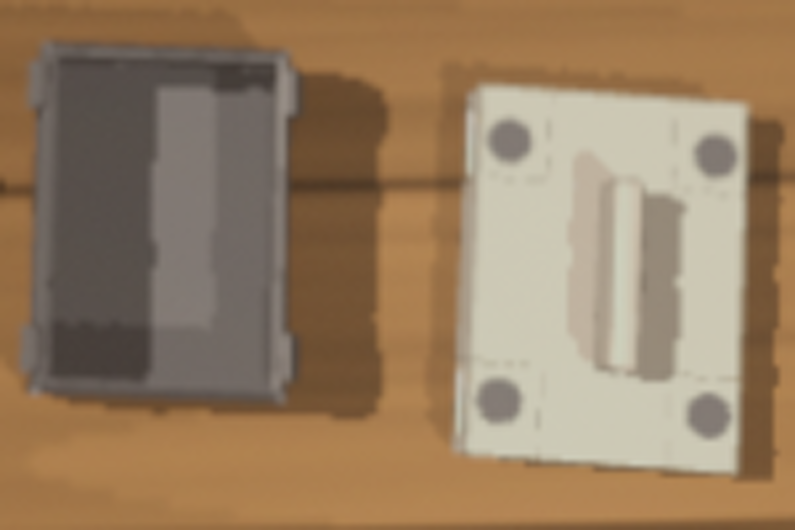

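The first crop shows ring tops centred near (98,291), (283,258) and (655,178), with hook ends at (108,364), (290,330), (479,290) and (663,250). The second crop shows the box rim corners and the cover's four thumb marks at (509,140), (716,156), (708,415) and (498,401).

```bash
cat > h.py <<'E'
import numpy as np, cv2
from scipy.optimize import least_squares
from rig import telemetry, optics, r
from scipy.spatial.transform import Rotation as Ro
def toworld(f,px,z):
    n=cv2.undistortPoints(np.float64(px).reshape(-1,1,2),f["mtx"],f["D"])[:,0]
    d=np.c_[n,np.ones(len(n))]@f["R"]; c=-f["R"].T@f["t"]
    return c+d*((np.broadcast_to(z,len(n))-c[2])/d[:,2])[:,None]
def fit(loc,w,g=(0,0,0)):
    loc=np.float64(loc);w=np.float64(w)[:,:2]
    def e(p):
        c,s=np.cos(p[2]),np.sin(p[2])
        return (loc@np.array([[c,s],[-s,c]])+p[:2]-w).ravel()
    s=least_squares(e,[*w.mean(0),g[2]]); return s.x,np.abs(s.fun).max()
def rel(target,rpy=None):
    "dp (units) and rot to reach target TCP pose from the present measured pose"
    s=telemetry.sense(); R=Ro.from_euler('xyz',s["tcp_rot"])
    d=R.inv().apply(np.float64(target)-s["eef_pos"])/40
    o=(R.inv()*Ro.from_euler('xyz',rpy)).as_rotvec(degrees=True)/6 if rpy is not None else None
    return d.round(3),None if o is None else o.round(3)
E
python3 - <<'E'
from h import *
f=optics.grab_frame("top")
c1=lambda p:np.float64(p)/5.5+[145,175]
c2=lambda p:np.float64(p)/5.3+[335,175]
rc=toworld(f,c1([(98,291),(283,258),(655,178)]),105)
hk=toworld(f,c1([(108,364),(290,330),(479,290),(663,250)]),111)
print("rings",rc.round(1).tolist()); print("hooks",hk.round(1).tolist())
print("stand",fit([(-40,123),(-40,41),(-40,-123),(-70,123),(-70,41),(-70,-41),(-70,-123)],np.r_[rc,hk]))
bx=toworld(f,c2([(45,45),(292,52),(285,402),(32,392)]),58)
print("box",bx.round(1).tolist(),fit([(83,59),(83,-59),(-83,-59),(-83,59)],bx))
m=toworld(f,c2([(509,140),(716,156),(708,415),(498,401)]),30)
print("lid",fit([(62,50),(62,-50),(-62,-50),(-62,50)],m))
print("ridge",toworld(f,c2([(624,180),(621,370)]),61).round(1))
print("others",toworld(f,[(309,212),(260,274),(303,283),(341,120)],[50,50,40,150]).round(0))
E
```

```text
rings [[524.0, 367.0, 105.0], [537.0, 286.4, 105.0], [568.8, 125.7, 105.0]]
hooks [[492.5, 359.4, 111.0], [505.9, 280.9, 111.0], [521.7, 200.0, 111.0], [537.4, 121.5, 111.0]]
stand (array([5.84020200e+02, 2.53463264e+02, 1.85314104e-01]), np.float64(2.072648658210028))
box [[629.5, -65.4, 58.0], [624.0, -181.1, 58.0], [461.5, -171.5, 58.0], [468.3, -55.4, 58.0]] (array([ 5.45836365e+02, -1.18336756e+02, -5.76895061e-02]), np.float64(2.595531071304208))
lid (array([ 5.17053857e+02, -3.32451251e+02, -9.25789043e-02]), np.float64(0.2676866133562612))
ridge [[ 560.6 -332.9   61. ]
 [ 473.  -326.5   61. ]]
others [[561.  22.  50.]
 [411. 144.  50.]
 [387.  39.  40.]
 [764. -59. 150.]]
```

```bash
python3 - <<'E'
from h import *
print(rel((522,367,180),(np.pi,0,3.327)), rel((340,480,195),(np.pi,0,3.327)))
E
```

```text
(array([-10.083,  -3.253,   0.632]), array([-1.000e-02, -2.000e-03, -4.385e+00])) (array([-4.939, -1.764,  0.256]), array([-1.000e-02, -2.000e-03, -4.385e+00]))
```

Call:
play_rows(dp=[[-0.9, -0.3, 0.05], [-1.8, -0.6, 0.1], [-2.7, -0.9, 0.15], [-3.6, -1.2, 0.2], [-4.5, -1.5, 0.25]], rot=[[0, 0, -1], [0, 0, -2], [0, 0, -3], [0, 0, -4], [0, 0, -4.38]], fingers=0.78)

```text
clock: 0.57
eef_pos: [327.1, 494.0, 195.4]
tcp_rot: [-3.141, -0.0, -2.95]
contact_force: [1.2, 0.5, -0.1]
opening: 0.783
grasp_force: 0.0
```

```bash
python3 - <<'E'
from h import *
print(telemetry.sense(),rel((522,367,180),(np.pi,0,3.327)))
E
```

```text
{'clock': 0.5667, 'qpos': array([ 9.83428339e-01,  3.13062938e-01,  1.71509461e+00, -4.01005319e-05,
        1.11372226e+00, -7.78781429e-01]), 'qvel': array([-7.69010921e-01, -3.36927639e-03,  5.62452020e-02,  3.27866044e-04,
       -6.37123313e-02, -1.14037646e+00]), 'joint_efforts': array([ 6.60313234e+00, -5.79550767e+01, -3.24815512e+01,  2.54813593e-02,
        3.07928156e-01,  9.41330418e-01]), 'eef_pos': array([327.11938257, 494.03722702, 195.42591782]), 'tcp_rot': array([-3.14136300e+00, -1.76090514e-04, -2.95016153e+00]), 'contact_force': array([ 1.22134173,  0.47717552, -0.124308  ]), 'wrist_torque': array([ 0.02905904, -0.08963786, -0.02107977]), 'grasp_force': 0.0, 'opening': 0.7828246592596744} (array([-4.179, -4.045,  0.386]), array([-0.002, -0.002,  0.058]))
```

Call:
play_rows(dp=[[-0.7, -0.68, 0.07], [-1.4, -1.35, 0.13], [-2.1, -2.03, 0.2], [-2.8, -2.7, 0.27], [-3.5, -3.4, 0.33]], rot=[[0, 0, 0], [0, 0, 0], [0, 0, 0], [0, 0, 0], [0, 0, 0]])

```text
clock: 0.98
eef_pos: [489.9, 386.0, 182.2]
tcp_rot: [-3.142, -0.0, -2.957]
contact_force: [-0.6, 0.7, -0.5]
opening: 0.779
grasp_force: 0.0
```

Call:
play_rows(dp=[[-0.5, -0.5, 0.05], [-0.68, -0.65, 0.05], [-0.68, -0.65, 0.05], [-0.68, -0.65, 0.05]], rot=[[0, 0, 0], [0, 0, 0], [0, 0, 0], [0, 0, 0]])

```text
clock: 1.32
eef_pos: [519.8, 366.8, 180.2]
tcp_rot: [3.141, -0.001, -2.958]
contact_force: [-0.5, 0.7, 0.6]
opening: 0.78
grasp_force: 0.0
```

```bash
python3 - <<'E'
from h import *
s=telemetry.sense();print(s['eef_pos'],s['tcp_rot'],s['opening'],rel((522,367,69),(np.pi,0,3.327)))
f=optics.grab_frame("top"); cv2.imwrite("pics/t2.png",cv2.resize(f["color"][150:280,120:340,::-1],None,fx=3.6,fy=3.6,interpolation=cv2.INTER_CUBIC))
E
```

```text
[519.75681516 366.82298787 180.18448828] [ 3.14142969e+00 -9.41095329e-04 -2.95776785e+00] 0.7796619402793491 (array([-0.059, -0.006,  2.78 ]), array([ 0.002, -0.009, -0.015]))
```

View pics/t2.png

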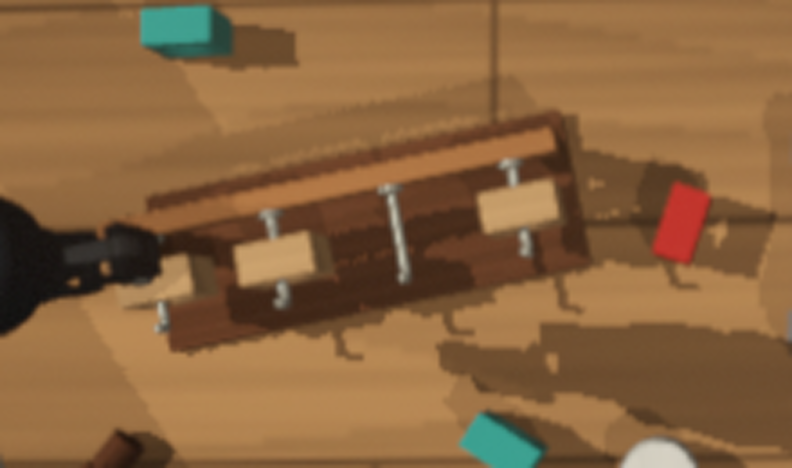

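The right finger shows at about (135,255) in the crop, just over ring A. I'll check that against the projected fingertip position before going down.

```bash
python3 - <<'E'
from h import *
f=optics.grab_frame("top")
for P in [(519,366,200),(527,334,200),(527,325,200),(522,367,105),(527,334,69)]:
    p=cv2.projectPoints(np.float64([P]),cv2.Rodrigues(f["R"])[0],f["t"],f["mtx"],f["D"])[0].ravel()
    print(P,((p-[120,150])*3.6).round())
E
```

```text
(519, 366, 200) [ 94. 281.]
(527, 334, 200) [147. 267.]
(527, 325, 200) [162. 267.]
(522, 367, 105) [154. 284.]
(527, 334, 69) [222. 278.]
```

Call:
play_rows(dp=[[-0.05, 0, 0.7], [-0.06, 0, 1.4], [-0.06, 0, 2.1], [-0.06, 0, 2.85], [-0.06, 0, 2.85]], rot=[[0, 0, 0], [0, 0, 0], [0, 0, 0], [0, 0, 0], [0, 0, 0]])

```text
clock: 1.83
eef_pos: [517.9, 366.2, 61.3]
tcp_rot: [-3.138, -0.008, -2.955]
contact_force: [-1.3, -0.7, -0.6]
opening: 0.78
grasp_force: 0.0
```

Call:
play_rows(dp=[[0, 0, 0], [0, 0, 0], [0, 0, 0], [0, 0, 0], [0, 0, 0]], rot=[[0, 0, 0], [0, 0, 0], [0, 0, 0], [0, 0, 0], [0, 0, 0]], fingers=0.3, grip_force=30)

```text
clock: 2.25
eef_pos: [523.3, 367.8, 68.1]
tcp_rot: [3.141, 0.002, -2.957]
contact_force: [-1.0, -1.4, -0.4]
opening: 0.574
grasp_force: 35.8
```

Call:
play_rows(dp=[[0, 0, -0.25], [0, 0, -0.52], [0, 0, -0.52], [0.3, 0, -0.52], [0.8, 0, -0.52]], rot=[[0, 0, 0], [0, 0, 0], [0, 0, 0], [0, 0, 0], [0, 0, 0]])

```text
clock: 2.67
eef_pos: [492.9, 362.0, 88.4]
tcp_rot: [3.14, 0.003, -2.958]
contact_force: [-0.4, 0.0, -0.4]
opening: 0.574
grasp_force: 35.8
```

Call:
play_rows(dp=[[0.5, 0, 0], [1.1, 0, 0], [1.1, 0, -0.8], [1.1, 0, -1.7], [1.1, 0, -1.7]], rot=[[0, 0, 0], [0, 0, 0], [0, 0, 0], [0, 0, 0], [0, 0, 0]])

```text
clock: 3.08
eef_pos: [450.7, 355.7, 162.0]
tcp_rot: [3.137, 0.009, -2.956]
contact_force: [1.1, 1.4, -0.2]
opening: 0.574
grasp_force: 35.8
```

```bash
python3 - <<'E'
from h import *
s=telemetry.sense();print(s['eef_pos'],s['tcp_rot'],s['opening'],s['grasp_force'])
c,sn=np.cos(-.0577),np.sin(-.0577)
for lx in (45,0,-45): print(lx,545.8+c*lx,-118.3+sn*lx)
print(rel((545.8+c*45,-118.3+sn*45,150),(np.pi,0,np.pi-.0577)))
f=optics.grab_frame("top"); cv2.imwrite("pics/t3.png",cv2.resize(f["color"][150:280,120:340,::-1],None,fx=3.6,fy=3.6,interpolation=cv2.INTER_CUBIC))
E
```

```text
[450.70927431 355.68052499 162.03074258] [ 3.13713045  0.00861781 -2.95647999] 0.5743574705466382 35.83306476473808
45 590.725111755516 -120.89505948956726
0 545.8 -118.3
-45 500.8748882444839 -115.70494051043273
(array([ -1.245, -12.356,   0.256]), array([0.052, 0.077, 2.319]))
```

View pics/t3.png

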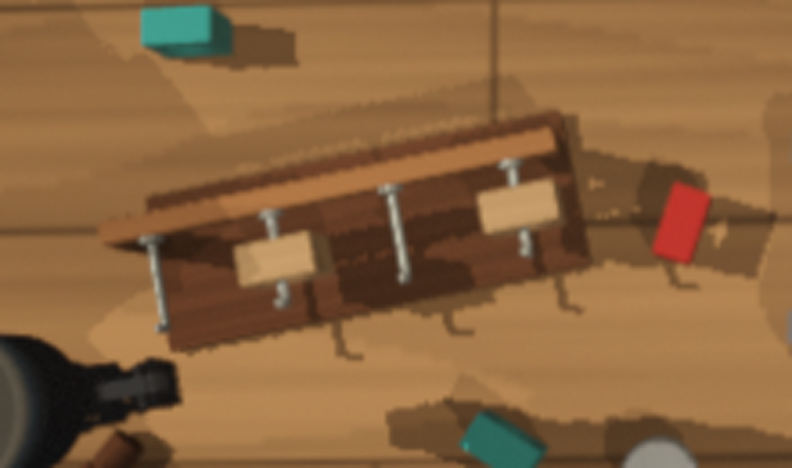

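Ring A is off its hook (hook at (160,285) is now empty) and the other two are undisturbed. On to the box.

Call:
play_rows(dp=[[-0.09, -0.9, 0], [-0.18, -1.8, 0], [-0.27, -2.7, 0], [-0.36, -3.6, 0], [-0.45, -4.5, 0]], rot=[[0, 0, 0.5], [0, 0, 1], [0, 0, 1.5], [0, 0, 2], [0, 0, 2.3]])

```text
clock: 3.55
eef_pos: [498.6, 177.9, 154.9]
tcp_rot: [-3.141, -0.0, 3.083]
contact_force: [0.8, 0.0, -1.3]
opening: 0.574
grasp_force: 35.8
```

```bash
python3 - <<'E'
from h import *
print(rel((590.7,-120.9,155),(np.pi,0,np.pi-.0577)))
E
```

```text
(array([-2.735e+00, -7.324e+00, -2.000e-03]), array([-0.001, -0.002, -0.008]))
```

Call:
play_rows(dp=[[-0.33, -0.9, 0], [-0.66, -1.8, 0], [-1, -2.7, 0], [-1.33, -3.6, 0], [-1.66, -4.5, 0]], rot=[[0, 0, 0], [0, 0, 0], [0, 0, 0], [0, 0, 0], [0, 0, 0]])

```text
clock: 3.97
eef_pos: [554.9, -5.9, 154.9]
tcp_rot: [3.142, -0.0, 3.085]
contact_force: [0.0, 1.0, -0.8]
opening: 0.571
grasp_force: 35.8
```

Call:
play_rows(dp=[[-0.33, -0.9, 0], [-0.66, -1.8, 0], [-1.05, -2.75, 0], [-1.05, -2.75, 0], [-1.05, -2.75, 0]], rot=[[0, 0, 0], [0, 0, 0], [0, 0, 0], [0, 0, 0], [0, 0, 0]])

```text
clock: 4.38
eef_pos: [590.8, -118.2, 154.6]
tcp_rot: [-3.142, -0.0, 3.082]
contact_force: [0.1, 0.9, 0.1]
opening: 0.574
grasp_force: 35.8
```

```bash
python3 - <<'E'
from h import *
print(rel((590.7,-120.9,20),(np.pi,0,np.pi-.0577)))
f=optics.grab_frame("top"); cv2.imwrite("pics/t4.png",cv2.resize(f["color"][130:290,300:500,::-1],None,fx=3.6,fy=3.6,interpolation=cv2.INTER_CUBIC))
E
```

```text
(array([-0.004, -0.068,  3.364]), array([-0.   , -0.004, -0.017]))
```

View pics/t4.png

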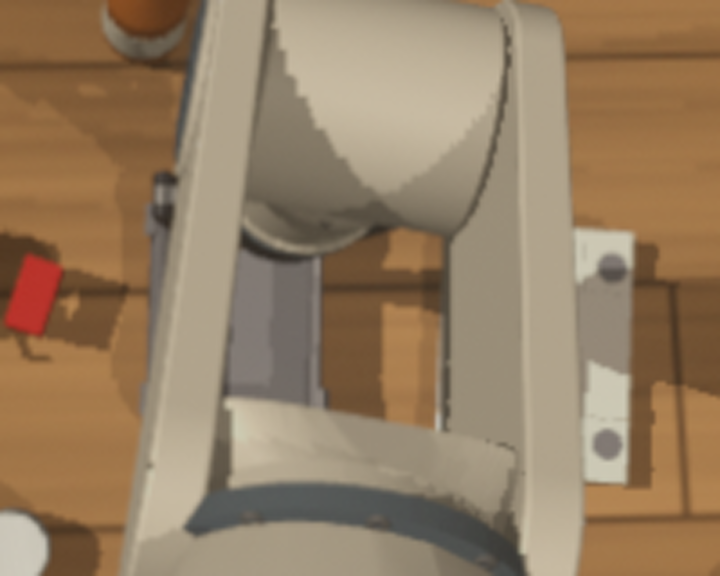

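The arm hides the box here, but there is over 10 mm of clearance each way, so I'll lower the ring by dead reckoning.

Call:
play_rows(dp=[[0, -0.07, 0.8], [0, -0.07, 1.6], [0, -0.07, 2.4], [0, -0.07, 3], [0, -0.07, 3.38]], rot=[[0, 0, 0], [0, 0, 0], [0, 0, 0], [0, 0, 0], [0, 0, 0]])

```text
clock: 4.85
eef_pos: [588.1, -116.8, 17.1]
tcp_rot: [3.141, -0.004, 3.087]
contact_force: [-0.1, -0.4, 0.2]
opening: 0.573
grasp_force: 35.8
```

Call:
play_rows(dp=[[0, 0, 0], [0, 0, 0], [0, 0, 0], [0, 0, 0]], rot=[[0, 0, 0], [0, 0, 0], [0, 0, 0], [0, 0, 0]])

```text
clock: 5.18
eef_pos: [591.0, -118.3, 21.1]
tcp_rot: [-3.141, 0.001, 3.086]
contact_force: [0.2, -0.4, 0.0]
opening: 0.575
grasp_force: 37.5
```

Call:
play_rows(dp=[[0, 0, 0], [0, 0, 0], [0, 0, 0], [0, 0, 0]], rot=[[0, 0, 0], [0, 0, 0], [0, 0, 0], [0, 0, 0]], fingers=0.75)

```text
clock: 5.52
eef_pos: [590.6, -118.8, 20.5]
tcp_rot: [-3.142, 0.001, 3.086]
contact_force: [-0.0, 0.4, 1.3]
opening: 0.747
grasp_force: 0.0
```

Call:
play_rows(dp=[[0, 0, -0.8], [0, 0, -1.7], [0, 0, -2.6], [0, 0, -3.4], [0, 0, -3.4]], rot=[[0, 0, 0], [0, 0, 0], [0, 0, 0], [0, 0, 0], [0, 0, 0]])

```text
clock: 5.93
eef_pos: [594.4, -119.7, 163.1]
tcp_rot: [-3.14, 0.01, 3.085]
contact_force: [1.4, -0.4, 0.5]
opening: 0.752
grasp_force: 0.0
```

```bash
python3 - <<'E'
from h import *
print(rel((537.1,286.4,160),(np.pi,0,3.327)))
E
```

```text
(array([ 2.   , 10.055,  0.041]), array([-0.026,  0.094, -2.307]))
```

Call:
play_rows(dp=[[0.18, 0.95, 0], [0.36, 1.9, 0], [0.54, 2.85, 0], [0.72, 3.8, 0], [0.9, 4.75, 0]], rot=[[0, 0, -0.5], [0, 0, -1], [0, 0, -1.5], [0, 0, -2], [0, 0, -2.3]], fingers=0.78)

```text
clock: 6.35
eef_pos: [564.7, 74.4, 156.1]
tcp_rot: [-3.142, 0.0, -2.955]
contact_force: [1.8, 0.9, 0.2]
opening: 0.777
grasp_force: 0.0
```

```bash
python3 - <<'E'
from h import *
print(rel((537.1,286.4,160),(np.pi,0,3.327)))
E
```

```text
(array([-0.309,  5.336, -0.097]), array([-0.   ,  0.003,  0.015]))
```

Call:
play_rows(dp=[[-0.06, 0.95, 0], [-0.12, 1.9, 0], [-0.18, 2.85, 0], [-0.24, 3.8, 0], [-0.3, 4.7, 0]], rot=[[0, 0, 0], [0, 0, 0], [0, 0, 0], [0, 0, 0], [0, 0, 0]])

```text
clock: 6.77
eef_pos: [541.8, 261.9, 156.0]
tcp_rot: [3.141, 0.0, -2.957]
contact_force: [0.9, -0.0, 0.1]
opening: 0.787
grasp_force: 0.0
```

Call:
play_rows(dp=[[0, 0.4, 0], [0, 0.66, 0], [0, 0.66, 0], [0, 0.66, 0]], rot=[[0, 0, 0], [0, 0, 0], [0, 0, 0], [0, 0, 0]])

```text
clock: 7.1
eef_pos: [537.4, 285.4, 155.8]
tcp_rot: [-3.141, -0.0, -2.956]
contact_force: [0.1, -0.5, 0.4]
opening: 0.78
grasp_force: 0.0
```

```bash
python3 - <<'E'
from h import *
print(rel((537.1,286.4,67),(np.pi,0,3.327)))
f=optics.grab_frame("top"); cv2.imwrite("pics/t5.png",cv2.resize(f["color"][130:290,140:400,::-1],None,fx=3,fy=3,interpolation=cv2.INTER_CUBIC))
E
```

```text
(array([2.000e-03, 2.800e-02, 2.221e+00]), array([-0.005, -0.004,  0.001]))
```

View pics/t5.png

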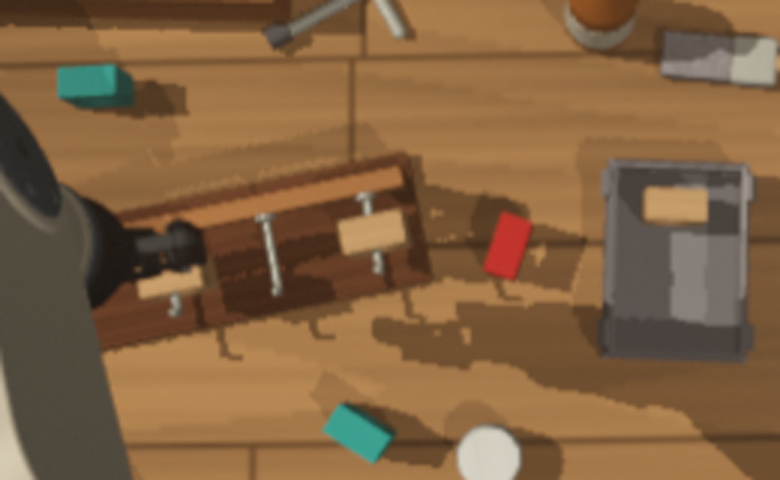

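Ring A stands upright in the box at (675,205), and the gripper is over ring B. Next I descend, grip, lift and draw off.

Call:
play_rows(dp=[[0, 0.03, 0.6], [0, 0.03, 1.2], [0, 0.03, 1.8], [0, 0.03, 2.22], [0, 0.03, 2.22]], rot=[[0, 0, 0], [0, 0, 0], [0, 0, 0], [0, 0, 0], [0, 0, 0]])

```text
clock: 7.57
eef_pos: [535.4, 284.1, 63.8]
tcp_rot: [-3.14, -0.006, -2.959]
contact_force: [-1.3, -0.3, -0.3]
opening: 0.782
grasp_force: 0.0
```

Call:
play_rows(dp=[[0, 0, 0], [0, 0, 0], [0, 0, 0], [0, 0, 0], [0, 0, 0]], rot=[[0, 0, 0], [0, 0, 0], [0, 0, 0], [0, 0, 0], [0, 0, 0]], fingers=0.3)

```text
clock: 7.98
eef_pos: [537.9, 287.3, 68.3]
tcp_rot: [3.141, 0.002, -2.957]
contact_force: [-0.1, 1.1, 0.6]
opening: 0.577
grasp_force: 33.9
```

Call:
play_rows(dp=[[0, 0, -0.25], [0, 0, -0.54], [0, 0, -0.54], [0.3, 0, -0.54], [0.8, 0, -0.54]], rot=[[0, 0, 0], [0, 0, 0], [0, 0, 0], [0, 0, 0], [0, 0, 0]])

```text
clock: 8.4
eef_pos: [507.7, 282.0, 90.0]
tcp_rot: [3.141, 0.003, -2.957]
contact_force: [-0.6, 0.9, 0.0]
opening: 0.576
grasp_force: 33.9
```

Call:
play_rows(dp=[[0.5, 0, 0], [1.1, 0, 0], [1.1, 0, -0.8], [1.1, 0, -1.7], [1.1, 0, -1.7]], rot=[[0, 0, 0], [0, 0, 0], [0, 0, 0], [0, 0, 0], [0, 0, 0]])

```text
clock: 8.82
eef_pos: [465.7, 275.2, 163.4]
tcp_rot: [3.138, 0.009, -2.956]
contact_force: [1.4, 0.6, 1.7]
opening: 0.57
grasp_force: 33.9
```

```bash
python3 - <<'E'
from h import *
s=telemetry.sense();print(s['grasp_force'],rel((545.8,-118.3,155),(np.pi,0,np.pi-.0577)))
E
```

```text
33.939303830266 (array([ -0.153, -10.038,   0.18 ]), array([0.041, 0.083, 2.321]))
```

Call:
play_rows(dp=[[0, -0.95, 0], [0, -1.9, 0], [0, -2.85, 0], [0, -3.8, 0], [0, -4.75, 0]], rot=[[0, 0, 0.5], [0, 0, 1], [0, 0, 1.5], [0, 0, 2], [0, 0, 2.3]])

```text
clock: 9.23
eef_pos: [498.1, 84.9, 157.6]
tcp_rot: [3.141, 0.002, 3.083]
contact_force: [0.7, -0.3, -1.2]
opening: 0.572
grasp_force: 33.9
```

```bash
python3 - <<'E'
from h import *
print(rel((545.8,-118.3,155),(np.pi,0,np.pi-.0577)))
E
```

```text
(array([-1.486, -5.002,  0.067]), array([ 0.003,  0.017, -0.004]))
```

Call:
play_rows(dp=[[-0.27, -0.9, 0], [-0.54, -1.8, 0], [-0.8, -2.7, 0], [-1.08, -3.6, 0], [-1.35, -4.5, 0]], rot=[[0, 0, 0], [0, 0, 0], [0, 0, 0], [0, 0, 0], [0, 0, 0]])

```text
clock: 9.65
eef_pos: [542.1, -98.4, 157.6]
tcp_rot: [-3.141, 0.002, 3.086]
contact_force: [0.2, -0.3, -0.2]
opening: 0.578
grasp_force: 33.9
```

Call:
play_rows(dp=[[-0.1, -0.45, 0], [-0.13, -0.5, 0], [-0.13, -0.5, 0], [-0.13, -0.5, 0]], rot=[[0, 0, 0], [0, 0, 0], [0, 0, 0], [0, 0, 0]])

```text
clock: 9.98
eef_pos: [545.3, -116.1, 157.0]
tcp_rot: [3.141, 0.0, 3.085]
contact_force: [-0.4, 0.5, -0.4]
opening: 0.575
grasp_force: 33.9
```

```bash
python3 - <<'E'
from h import *
print(rel((545.8,-118.3,20),(np.pi,0,np.pi-.0577)))
E
```

```text
(array([-0.015, -0.056,  3.425]), array([0.003, 0.   , 0.013]))
```

Call:
play_rows(dp=[[0, -0.05, 0.8], [0, -0.05, 1.6], [0, -0.05, 2.4], [0, -0.05, 3], [0, -0.05, 3.42]], rot=[[0, 0, 0], [0, 0, 0], [0, 0, 0], [0, 0, 0], [0, 0, 0]])

```text
clock: 10.4
eef_pos: [543.9, -116.6, 17.9]
tcp_rot: [3.141, -0.003, 3.088]
contact_force: [-0.6, 0.6, 0.7]
opening: 0.573
grasp_force: 33.9
```

Call:
play_rows(dp=[[0, 0, 0], [0, 0, 0], [0, 0, 0], [0, 0, 0]], rot=[[0, 0, 0], [0, 0, 0], [0, 0, 0], [0, 0, 0]])

```text
clock: 10.73
eef_pos: [546.2, -118.2, 21.4]
tcp_rot: [-3.141, 0.002, 3.086]
contact_force: [0.5, -0.1, -0.7]
opening: 0.576
grasp_force: 36.0
```

Call:
play_rows(dp=[[0, 0, 0], [0, 0, 0], [0, 0, 0], [0, 0, 0]], rot=[[0, 0, 0], [0, 0, 0], [0, 0, 0], [0, 0, 0]], fingers=0.75)

```text
clock: 11.07
eef_pos: [545.6, -118.8, 20.5]
tcp_rot: [-3.141, 0.001, 3.085]
contact_force: [-1.0, 0.4, 0.3]
opening: 0.75
grasp_force: 0.0
```

Call:
play_rows(dp=[[0, 0, -0.8], [0, 0, -1.7], [0, 0, -2.6], [0, 0, -3.4], [0, 0, -3.4]], rot=[[0, 0, 0], [0, 0, 0], [0, 0, 0], [0, 0, 0], [0, 0, 0]])

```text
clock: 11.48
eef_pos: [549.1, -119.6, 162.7]
tcp_rot: [-3.14, 0.01, 3.085]
contact_force: [1.1, 0.2, 0.7]
opening: 0.752
grasp_force: 0.0
```

```bash
python3 - <<'E'
from h import *
print(rel((567.4,125.2,156),(np.pi,0,3.327)))
E
```

```text
(array([-0.111,  6.137,  0.158]), array([-0.026,  0.091, -2.307]))
```

Call:
play_rows(dp=[[-0.03, 0.95, 0], [-0.06, 1.9, 0], [-0.09, 2.85, 0], [-0.12, 3.8, 0], [-0.15, 4.75, 0]], rot=[[0, 0, -0.5], [0, 0, -1], [0, 0, -1.5], [0, 0, -2], [0, 0, -2.3]], fingers=0.78)

```text
clock: 11.9
eef_pos: [561.7, 72.2, 155.9]
tcp_rot: [-3.142, -0.0, -2.955]
contact_force: [0.9, -0.3, 0.3]
opening: 0.783
grasp_force: 0.0
```

```bash
python3 - <<'E'
from h import *
print(rel((567.4,125.2,156),(np.pi,0,3.327)))
E
```

```text
(array([-0.387,  1.275, -0.004]), array([-0.   , -0.001,  0.016]))
```

Call:
play_rows(dp=[[-0.2, 0.7, 0], [-0.39, 1.29, 0], [-0.39, 1.29, 0], [-0.39, 1.29, 0], [-0.39, 1.29, 0]], rot=[[0, 0, 0], [0, 0, 0], [0, 0, 0], [0, 0, 0], [0, 0, 0]])

```text
clock: 12.32
eef_pos: [567.4, 123.8, 155.7]
tcp_rot: [-3.141, -0.001, -2.956]
contact_force: [0.6, -0.1, -0.6]
opening: 0.776
grasp_force: 0.0
```

```bash
python3 - <<'E'
from h import *
print(rel((567.4,125.2,67),(np.pi,0,3.327)))
E
```

```text
(array([-0.008,  0.037,  2.216]), array([-0.004, -0.009, -0.001]))
```

Call:
play_rows(dp=[[0, 0.04, 0.6], [0, 0.04, 1.2], [0, 0.04, 1.8], [0, 0.04, 2.22], [0, 0.04, 2.22]], rot=[[0, 0, 0], [0, 0, 0], [0, 0, 0], [0, 0, 0], [0, 0, 0]])

```text
clock: 12.73
eef_pos: [564.8, 123.7, 63.9]
tcp_rot: [-3.141, -0.006, -2.958]
contact_force: [-0.7, 0.2, 1.0]
opening: 0.782
grasp_force: 0.0
```

Call:
play_rows(dp=[[0, 0, 0], [0, 0, 0], [0, 0, 0], [0, 0, 0], [0, 0, 0]], rot=[[0, 0, 0], [0, 0, 0], [0, 0, 0], [0, 0, 0], [0, 0, 0]], fingers=0.3)

```text
clock: 13.15
eef_pos: [568.2, 125.9, 68.3]
tcp_rot: [3.142, 0.002, -2.957]
contact_force: [-0.3, 0.9, -0.9]
opening: 0.574
grasp_force: 33.7
```

Call:
play_rows(dp=[[0, 0, -0.25], [0, 0, -0.54], [0, 0, -0.54], [0.3, 0, -0.54], [0.8, 0, -0.54]], rot=[[0, 0, 0], [0, 0, 0], [0, 0, 0], [0, 0, 0], [0, 0, 0]])

```text
clock: 13.57
eef_pos: [538.1, 120.5, 90.1]
tcp_rot: [3.142, 0.004, -2.957]
contact_force: [-0.1, -0.3, -0.5]
opening: 0.572
grasp_force: 33.7
```

Call:
play_rows(dp=[[0.5, 0, 0], [1.1, 0, 0], [1.1, 0, -0.8], [1.1, 0, -1.7], [1.1, 0, -1.7]], rot=[[0, 0, 0], [0, 0, 0], [0, 0, 0], [0, 0, 0], [0, 0, 0]])

```text
clock: 13.98
eef_pos: [496.3, 112.8, 163.1]
tcp_rot: [3.141, 0.009, -2.957]
contact_force: [1.6, 1.2, 0.5]
opening: 0.573
grasp_force: 33.8
```

```bash
python3 - <<'E'
from h import *
s=telemetry.sense();print(s['grasp_force'],rel((500.9,-115.7,155),(np.pi,0,np.pi-.0577)))
E
```

```text
33.77228580415249 (array([ 0.94 , -5.635,  0.193]), array([0.014, 0.089, 2.318]))
```

Call:
play_rows(dp=[[0.15, -0.95, 0], [0.3, -1.9, 0], [0.45, -2.85, 0], [0.6, -3.8, 0], [0.75, -4.75, 0]], rot=[[0, 0, 0.5], [0, 0, 1], [0, 0, 1.5], [0, 0, 2], [0, 0, 2.3]])

```text
clock: 14.4
eef_pos: [498.5, -82.1, 157.6]
tcp_rot: [-3.141, 0.002, 3.083]
contact_force: [0.3, -0.5, -0.9]
opening: 0.575
grasp_force: 33.7
```

Call:
play_rows(dp=[[-0.1, -0.7, 0], [-0.1, -0.8, 0], [-0.1, -0.8, 0], [-0.1, -0.8, 0]], rot=[[0, 0, 0], [0, 0, 0], [0, 0, 0], [0, 0, 0]])

```text
clock: 14.73
eef_pos: [500.5, -112.3, 157.1]
tcp_rot: [3.141, 0.0, 3.085]
contact_force: [0.6, -0.5, -0.0]
opening: 0.571
grasp_force: 33.7
```

```bash
python3 - <<'E'
from h import *
print(rel((500.9,-115.7,20),(np.pi,0,np.pi-.0577)))
E
```

```text
(array([-0.013, -0.084,  3.428]), array([0.003, 0.004, 0.008]))
```

Call:
play_rows(dp=[[0, -0.08, 0.8], [0, -0.08, 1.6], [0, -0.08, 2.4], [0, -0.08, 3], [0, -0.08, 3.42]], rot=[[0, 0, 0], [0, 0, 0], [0, 0, 0], [0, 0, 0], [0, 0, 0]])

```text
clock: 15.15
eef_pos: [499.1, -113.8, 18.0]
tcp_rot: [3.141, -0.002, 3.087]
contact_force: [1.0, 0.4, -1.7]
opening: 0.573
grasp_force: 33.8
```

Call:
play_rows(dp=[[0, 0, 0], [0, 0, 0], [0, 0, 0], [0, 0, 0]], rot=[[0, 0, 0], [0, 0, 0], [0, 0, 0], [0, 0, 0]])

```text
clock: 15.48
eef_pos: [501.1, -115.2, 21.1]
tcp_rot: [-3.141, 0.002, 3.086]
contact_force: [-0.1, -0.2, -0.2]
opening: 0.573
grasp_force: 35.2
```

Call:
play_rows(dp=[[0, 0, 0], [0, 0, 0], [0, 0, 0], [0, 0, 0]], rot=[[0, 0, 0], [0, 0, 0], [0, 0, 0], [0, 0, 0]], fingers=0.75)

```text
clock: 15.82
eef_pos: [500.5, -115.8, 20.5]
tcp_rot: [-3.141, 0.001, 3.085]
contact_force: [0.8, 0.1, 0.5]
opening: 0.752
grasp_force: 0.0
```

Call:
play_rows(dp=[[0, 0, -0.8], [0, 0, -1.7], [0, 0, -2.6], [0, 0, -3.4], [0, 0, -3.4]], rot=[[0, 0, 0], [0, 0, 0], [0, 0, 0], [0, 0, 0], [0, 0, 0]])

```text
clock: 16.23
eef_pos: [504.0, -116.7, 162.3]
tcp_rot: [-3.14, 0.009, 3.085]
contact_force: [0.4, 0.4, 0.6]
opening: 0.75
grasp_force: 0.0
```

Call:
play_rows(dp=[[0.9, 0, 0], [1.8, 0, 0], [2.7, 0, 0], [3.6, 0, 0], [4, 0, 0]], rot=[[0, 0, 0], [0, 0, 0], [0, 0, 0], [0, 0, 0], [0, 0, 0]])

```text
clock: 16.65
eef_pos: [335.6, -105.8, 155.0]
tcp_rot: [3.141, -0.004, 3.085]
contact_force: [0.2, 1.1, -0.6]
opening: 0.755
grasp_force: 0.0
```

```bash
python3 - <<'E'
from h import *
f=optics.grab_frame("top"); cv2.imwrite("pics/t6f.png",f["color"][:,:,::-1]); cv2.imwrite("pics/t6.png",cv2.resize(f["color"][175:275,335:485,::-1],None,fx=5.3,fy=5.3,interpolation=cv2.INTER_CUBIC))
E
```

```text
(no output)
```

View pics/t6.png

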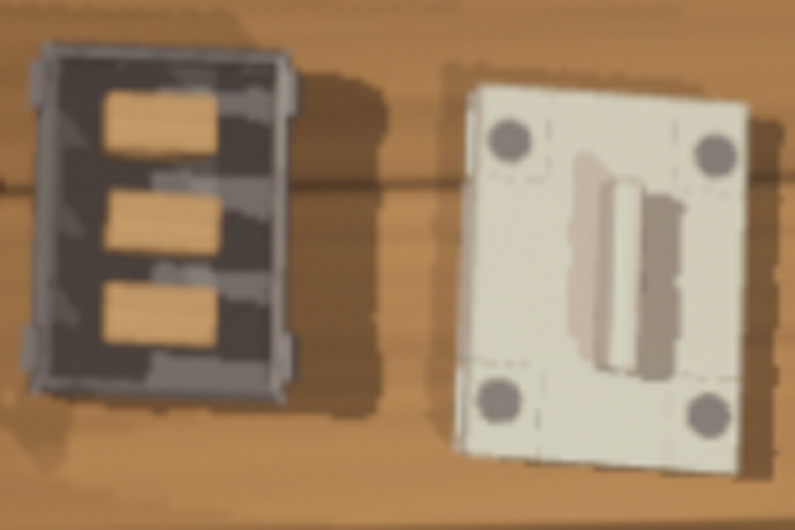

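All three rings stand in the box, with tops at (161,123), (163,222) and (161,315). The cover has not moved, its marks still at (509,140), (716,156), (708,415) and (498,401). I'll refine the box pose from its clips and use the ring tops to check the camera offset.

```bash
python3 - <<'E'
from h import *
f=optics.grab_frame("top")
c2=lambda p:np.float64(p)/5.3+[335,175]
print("rings",toworld(f,c2([(161,123),(163,222),(161,315)]),54).round(1).tolist())
L=[(62,61),(62,-61),(-62,-61),(-62,61)]
cl=toworld(f,c2([(37,83),(292,90),(287,357),(29,350)]),50)
print("clips",fit(L,cl))
for z,k in((48,(83,59)),(58,(78.5,54.5))):
    bx=toworld(f,c2([(45,45),(292,52),(285,402),(32,392)]),z)
    print("box",z,fit([(a*k[0],b*k[1]) for a,b in((1,1),(1,-1),(-1,-1),(-1,1))],bx))
inn=toworld(f,c2([(58,60),(277,66),(271,387),(50,378)]),58)
print("inner",fit([(75.5,51.5),(75.5,-51.5),(-75.5,-51.5),(-75.5,51.5)],inn))
m=toworld(f,c2([(509,140),(716,156),(708,415),(498,401)]),30)
l,_=fit([(62,50),(62,-50),(-62,-50),(-62,50)],m); print("lid",l)
print(rel((l[0],l[1],110),(np.pi,0,np.pi+l[2])), telemetry.sense()['eef_pos'])
E
```

```text
rings [[592.1, -119.0, 54.0], [545.7, -118.4, 54.0], [502.6, -116.2, 54.0]]
clips (array([ 5.47396187e+02, -1.18137551e+02, -5.10260277e-02]), np.float64(1.4143513153557876))
box 48 (array([ 5.46562189e+02, -1.19399080e+02, -5.76895163e-02]), np.float64(1.767061879226162))
box 58 (array([ 5.45836365e+02, -1.18336756e+02, -5.77299907e-02]), np.float64(4.006669119986277))
inner (array([ 5.45708801e+02, -1.18548400e+02, -5.32700582e-02]), np.float64(1.5635125992687335))
lid [ 5.17053857e+02 -3.32451251e+02 -9.25789043e-02]
(array([-4.809, -5.39 ,  1.129]), array([ 0.003, -0.016,  0.341])) [ 337.33423365 -106.28116684  155.56022029]
```

Call:
play_rows(dp=[[-0.6, -0.67, 0.12], [-1.2, -1.35, 0.24], [-1.8, -2.02, 0.36], [-2.4, -2.7, 0.48], [-3, -3.37, 0.6]], rot=[[0, 0, 0.34], [0, 0, 0.34], [0, 0, 0.34], [0, 0, 0.34], [0, 0, 0.34]], fingers=0.6)

```text
clock: 17.17
eef_pos: [454.8, -250.1, 131.4]
tcp_rot: [-3.141, 0.001, 3.05]
contact_force: [-0.5, 0.5, -0.1]
opening: 0.6
grasp_force: 0.0
```

Call:
play_rows(dp=[[-0.6, -0.7, 0.12], [-1.2, -1.4, 0.24], [-1.85, -1.97, 0.4], [-1.85, -1.97, 0.5], [-1.85, -1.97, 0.5]], rot=[[0, 0, 0], [0, 0, 0], [0, 0, 0], [0, 0, 0], [0, 0, 0]])

```text
clock: 17.58
eef_pos: [520.2, -334.4, 110.0]
tcp_rot: [3.141, -0.001, 3.049]
contact_force: [-1.2, 0.7, -0.8]
opening: 0.6
grasp_force: 0.0
```

```bash
python3 - <<'E'
from h import *
print(telemetry.sense()['eef_pos'],rel((516.2,-332.4,36),(np.pi,0,np.pi-.0926)))
f=optics.grab_frame("scene"); cv2.imwrite("pics/s7.png",cv2.resize(f["color"][70:230,170:370,::-1],None,fx=3.6,fy=3.6,interpolation=cv2.INTER_CUBIC))
E
```

```text
[ 520.21211455 -334.42737045  110.04731087] (array([0.103, 0.04 , 1.851]), array([ 0.006, -0.01 , -0.   ]))
```

View pics/s7.png

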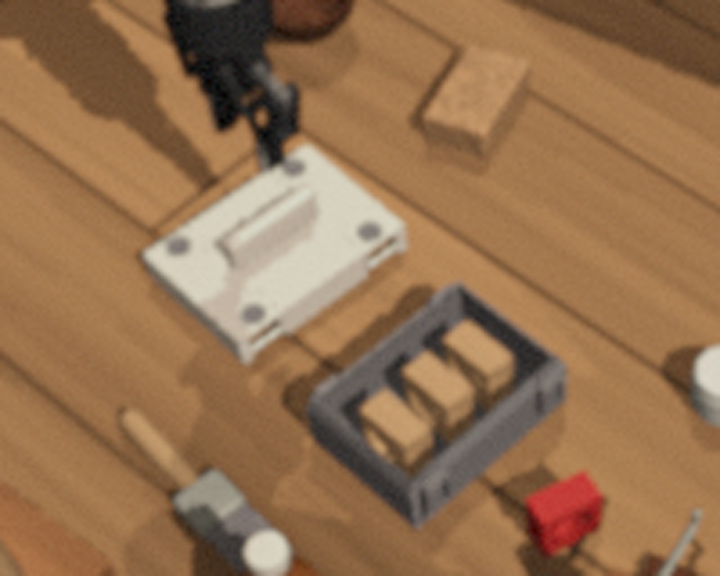

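The gripper tips show at about (270,150) and the cover's marks at (293,168), (370,231), (254,314) and (178,245). I'll check whether the cover has been knocked aside.

```bash
python3 - <<'E'
from h import *
f=optics.grab_frame("scene")
px=np.float64([(178,245),(254,314),(370,231),(293,168)])/3.6+[170,70]
w=toworld(f,px,30);print(w.round(1)); print(fit([(62,-50),(62,50),(-62,50),(-62,-50)],w))
p=cv2.projectPoints(np.float64([[520,-334,110],[517,-332,61]]),cv2.Rodrigues(f["R"])[0],f["t"],f["mtx"],f["D"])[0][:,0]
print((p-[170,70])*3.6)
p0=cv2.imread("pics/scene0.png"); d=cv2.absdiff(p0,f["color"][:,:,::-1]).max(2)>50; print(d[100:170,205:290].sum())
f=optics.grab_frame("top"); cv2.imwrite("pics/t8.png",f["color"][:,:,::-1])
E
```

```text
[[ 576.3 -383.3   30. ]
 [ 585.2 -282.5   30. ]
 [ 462.  -271.8   30. ]
 [ 454.1 -371.4   30. ]]
(array([ 5.19403503e+02, -3.27227546e+02, -8.86805991e-02]), np.float64(0.8613719073436528))
[[253.20950847 168.51728418]
 [266.71137784 208.89736866]]
415
```

```bash
python3 - <<'E'
from h import *
def marks(img,f,x0,y0,x1,y1):
    g=cv2.cvtColor(img,cv2.COLOR_BGR2GRAY)[y0:y1,x0:x1]
    g=cv2.resize(g,None,fx=8,fy=8,interpolation=cv2.INTER_CUBIC)
    p=cv2.SimpleBlobDetector_Params();p.filterByArea=True;p.minArea=300;p.maxArea=4000;p.filterByConvexity=True;p.minConvexity=.8;p.filterByInertia=True;p.minInertiaRatio=.3
    return [(k.pt[0]/8+x0-.44,k.pt[1]/8+y0-.44) for k in cv2.SimpleBlobDetector_create(p).detect(g)]
for n,file,roi in(("scene","scene0",(205,105,290,172)),("scene",None,(205,105,290,172)),("top","top0",(415,185,485,270)),("top","t8",(415,185,485,270))):
    f=optics.grab_frame(n); im=cv2.imread(f"pics/{file}.png") if file else f["color"][:,:,::-1].copy()
    k=marks(im,f,*roi)
    if k: print(n,file,[tuple(np.round(a,1)) for a in k],toworld(f,k,30).round(1)[:,:2].tolist())
# box in scene: rim outer corners, crop px
f=optics.grab_frame("scene")
w=toworld(f,np.float64([(458,287),(566,366),(419,522),(311,408)])/3.6+[170,70],[56,56,52,54]);print("box",w.round(1)[:,:2].tolist(),w.mean(0))
w=toworld(f,np.float64([(478,335),(437,373),(395,412)])/3.6+[170,70],54);print("rings",w.round(1)[:,:2].tolist())
E
```

```text
scene scene0 [(np.float64(239.8), np.float64(156.8)), (np.float64(219.1), np.float64(138.0)), (np.float64(272.2), np.float64(133.9)), (np.float64(251.1), np.float64(116.2))] [[585.6, -285.1], [576.9, -384.3], [462.5, -273.8], [453.3, -373.5]]
scene None [(np.float64(239.5), np.float64(156.9)), (np.float64(219.0), np.float64(138.0)), (np.float64(272.2), np.float64(133.9))] [[586.4, -285.7], [577.0, -384.2], [462.5, -273.8]]
top top0 [(np.float64(468.3), np.float64(253.0)), (np.float64(428.7), np.float64(250.2)), (np.float64(469.6), np.float64(204.0)), (np.float64(430.7), np.float64(201.1))] [[451.8, -375.8], [460.9, -276.3], [575.2, -386.9], [584.5, -287.6]]
top t8 [(np.float64(468.3), np.float64(253.0)), (np.float64(428.7), np.float64(250.2)), (np.float64(430.8), np.float64(200.9))] [[451.8, -375.8], [460.9, -276.3], [584.8, -287.9]]
box [[472.9, -161.1], [476.0, -46.6], [648.6, -39.3], [629.7, -168.4]] [ 556.82082068 -103.85849003   54.5       ]
rings [[496.7, -118.5], [544.0, -118.1], [591.1, -117.7]]
```

The cover has not moved. The two cameras agree on its pose at about (518,-331). Descending to grip the ridge.

Call:
play_rows(dp=[[0.05, 0.08, 0.5], [0.05, 0.08, 1], [0.05, 0.08, 1.5], [0.05, 0.08, 1.83], [0.05, 0.08, 1.83]], rot=[[0, 0, 0], [0, 0, 0], [0, 0, 0], [0, 0, 0], [0, 0, 0]])

```text
clock: 18.4
eef_pos: [515.9, -328.7, 36.5]
tcp_rot: [3.14, -0.004, 3.05]
contact_force: [-1.5, -0.6, -0.0]
opening: 0.602
grasp_force: 0.0
```

Call:
play_rows(dp=[[0, 0, 0], [0, 0, 0], [0, 0, 0], [0, 0, 0], [0, 0, 0]], rot=[[0, 0, 0], [0, 0, 0], [0, 0, 0], [0, 0, 0], [0, 0, 0]], fingers=0.05, grip_force=50)

```text
clock: 18.82
eef_pos: [518.1, -330.3, 39.8]
tcp_rot: [-3.141, 0.001, 3.05]
contact_force: [-0.7, -0.1, 0.6]
opening: 0.048
grasp_force: 0.0
```

Call:
play_rows(dp=[[0, 0, 0], [0, 0, 0], [0, 0, 0], [0, 0, 0], [0, 0, 0]], rot=[[0, 0, 0], [0, 0, 0], [0, 0, 0], [0, 0, 0], [0, 0, 0]])

```text
clock: 19.23
eef_pos: [517.6, -330.0, 38.9]
tcp_rot: [-3.142, -0.0, 3.05]
contact_force: [-0.7, 0.3, -0.2]
opening: 0.052
grasp_force: 0.0
```

The fingers closed to 0.05 with no force, so the ridge is not between them. I'll look before moving.

```bash
python3 - <<'E'
from h import *
f=optics.grab_frame("scene"); a=f["color"][60:220,170:370,::-1]
cv2.imwrite("pics/s9.png",cv2.resize(a,None,fx=3.6,fy=3.6,interpolation=cv2.INTER_CUBIC))
f=optics.grab_frame("top"); cv2.imwrite("pics/t9.png",f["color"][:,:,::-1])
E
```

```text
(no output)
```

View pics/s9.png

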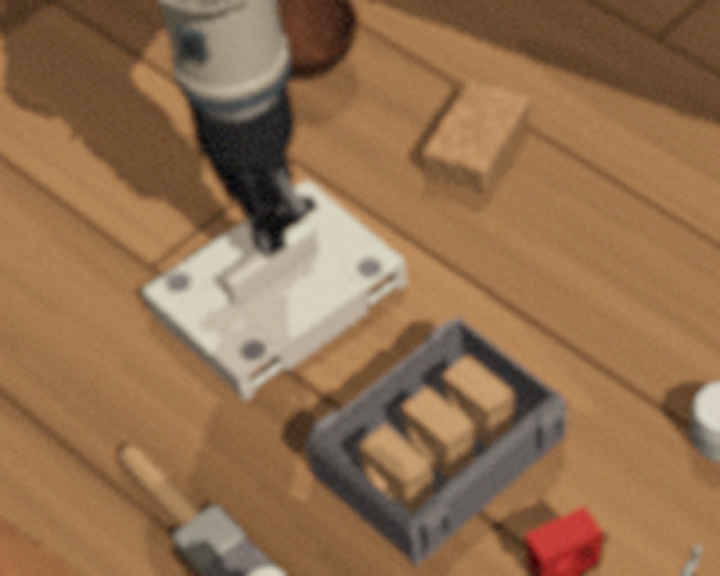

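```bash
python3 - <<'E'
from h import *
f=optics.grab_frame("scene");s=telemetry.sense();print(s['eef_pos'],s['opening'],s['contact_force'])
c,sn=np.cos(-.091),np.sin(-.091)
P=[[517.6,-330,39]]+[[518.5+c*x-sn*y,-330.7+sn*x+c*y,z] for x,y,z in((45,7,61),(-45,7,61),(-45,-7,61),(45,7,30),(-45,7,30))]
p=cv2.projectPoints(np.float64(P),cv2.Rodrigues(f["R"])[0],f["t"],f["mtx"],f["D"])[0][:,0]
print(((p-[170,60])*3.6).round())
a=f["color"][105:145,215:275,::-1];cv2.imwrite("pics/s10.png",cv2.resize(a,None,fx=12,fy=12,interpolation=cv2.INTER_CUBIC))
E
```

```text
[ 517.6031689  -329.97261705   38.85889745] 0.049576293548264795 [ 0.83411355 -0.67355868 -0.28430092]
[[272. 264.]
 [228. 281.]
 [314. 222.]
 [304. 213.]
 [235. 306.]
 [319. 247.]]
```

View pics/s10.png

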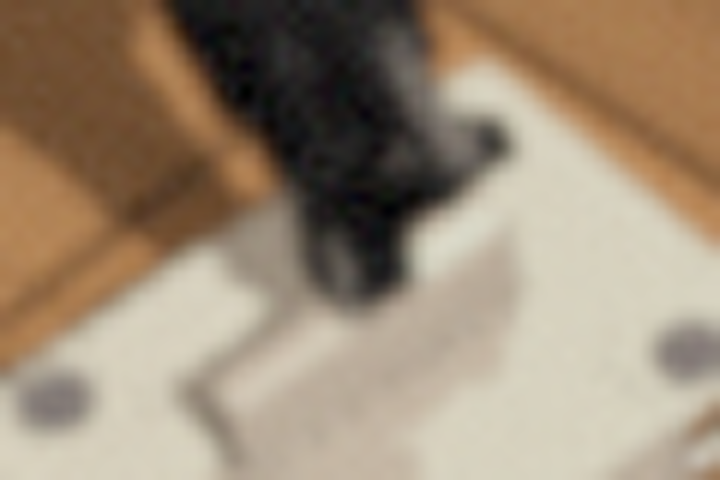

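The prong seems to end at the ridge's top line, near (355,300) in this crop. The top view should settle where the fingers are.

```bash
python3 - <<'E'
from h import *
f=optics.grab_frame("top"); a=f["color"][165:285,390:520,::-1]
cv2.imwrite("pics/t11.png",cv2.resize(a,None,fx=5,fy=5,interpolation=cv2.INTER_CUBIC))
c,sn=np.cos(-.091),np.sin(-.091)
P=[[517.6,-330,39]]+[[518.5+c*x-sn*y,-330.7+sn*x+c*y,z] for x,y,z in((45,7,61),(-45,7,61),(-45,-7,61),(45,-7,61))]
p=cv2.projectPoints(np.float64(P),cv2.Rodrigues(f["R"])[0],f["t"],f["mtx"],f["D"])[0][:,0]
print(((p-[390,165])*5).round())
E
```

```text
[[299. 310.]
 [303. 213.]
 [297. 397.]
 [325. 399.]
 [331. 215.]]
```

View pics/t11.png

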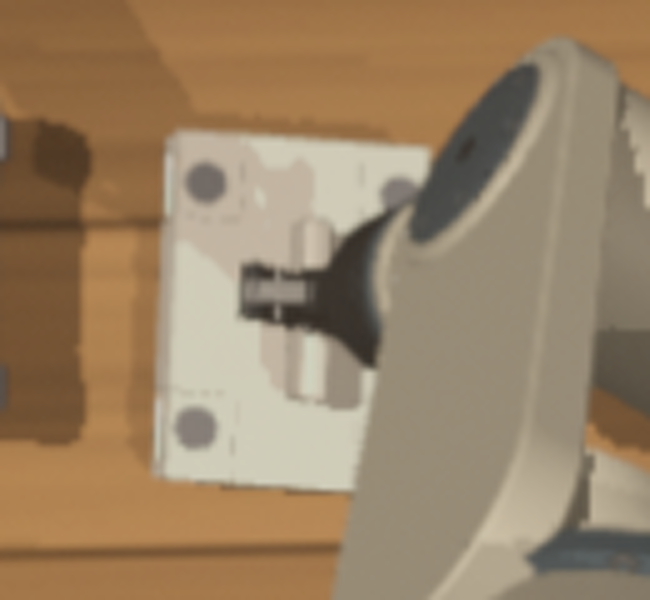

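```bash
python3 - <<'E'
from h import *
for n,o,k in(("top",(390,165),5),("scene",(215,105),12)):
    f=optics.grab_frame(n)
    P=[[517.6,-330+dy,z] for z in(39,60,90,120) for dy in(0,16,40,-16)]
    p=cv2.projectPoints(np.float64(P),cv2.Rodrigues(f["R"])[0],f["t"],f["mtx"],f["D"])[0][:,0]
    print(n);[print(P[i][1:],((p[i]-o)*k).round()) for i in range(len(P))]
s=telemetry.sense();print(s['qpos'],s['opening'],s['grasp_force'],s['wrist_torque'])
E
```

```text
top
[-330, 39] [299. 310.]
[-314, 39] [268. 310.]
[-290, 39] [220. 311.]
[-346, 39] [331. 309.]
[-330, 60] [312. 307.]
[-314, 60] [280. 308.]
[-290, 60] [231. 309.]
[-346, 60] [345. 307.]
[-330, 90] [332. 304.]
[-314, 90] [299. 305.]
[-290, 90] [249. 306.]
[-346, 90] [365. 303.]
[-330, 120] [353. 301.]
[-314, 120] [318. 301.]
[-290, 120] [267. 303.]
[-346, 120] [387. 300.]
scene
[-330, 39] [366. 341.]
[-314, 39] [411. 373.]
[-290, 39] [479. 422.]
[-346, 39] [321. 309.]
[-330, 60] [354. 284.]
[-314, 60] [399. 317.]
[-290, 60] [468. 366.]
[-346, 60] [308. 253.]
[-330, 90] [335. 201.]
[-314, 90] [382. 234.]
[-290, 90] [452. 283.]
[-346, 90] [290. 169.]
[-330, 120] [317. 115.]
[-314, 120] [364. 148.]
[-290, 120] [435. 197.]
[-346, 120] [270.  83.]
[-5.69980434e-01  5.32004271e-01  1.77861280e+00  1.16270416e-05
  8.31012257e-01 -2.04918406e+00] 0.055442296909300005 0.0 [-0.0207716   0.03758988 -0.03134571]
```

The shut fingers project to the right x,y, but their tips sit at z≈60, just above the ridge, not at 39. They closed over the ridge top. I'll open, go lower in small steps while watching the force, and close again.

Call:
play_rows(dp=[[0, 0, 0], [0, 0, 0], [0, 0, 0], [0, 0, 0.1], [0, 0, 0.1]], rot=[[0, 0, 0], [0, 0, 0], [0, 0, 0], [0, 0, 0], [0, 0, 0]], fingers=0.5)

```text
clock: 19.95
eef_pos: [517.3, -329.8, 34.2]
tcp_rot: [3.141, -0.001, 3.05]
contact_force: [-0.6, -0.3, -0.8]
opening: 0.502
grasp_force: 0.0
```

Call:
play_rows(dp=[[0, 0, 0.05], [0, 0, 0.1], [0, 0, 0.15], [0, 0, 0.2], [0, 0, 0.2]], rot=[[0, 0, 0], [0, 0, 0], [0, 0, 0], [0, 0, 0], [0, 0, 0]])

```text
clock: 20.37
eef_pos: [517.3, -329.8, 26.3]
tcp_rot: [3.141, -0.001, 3.05]
contact_force: [0.3, 0.8, -0.7]
opening: 0.498
grasp_force: 0.0
```

Call:
play_rows(dp=[[0, 0, 0], [0, 0, 0], [0, 0, 0], [0, 0, 0], [0, 0, 0]], rot=[[0, 0, 0], [0, 0, 0], [0, 0, 0], [0, 0, 0], [0, 0, 0]], fingers=0.05)

```text
clock: 20.78
eef_pos: [517.8, -330.1, 27.2]
tcp_rot: [-3.141, 0.0, 3.05]
contact_force: [-1.5, 0.2, 2.0]
opening: 0.146
grasp_force: 49.4
```

Call:
play_rows(dp=[[0, 0, 0], [0, 0, 0], [0, 0, 0]], rot=[[0, 0, 0], [0, 0, 0], [0, 0, 0]])

```text
clock: 21.03
eef_pos: [517.8, -330.1, 27.2]
tcp_rot: [-3.141, 0.0, 3.05]
contact_force: [-1.1, 0.8, 4.3]
opening: 0.143
grasp_force: 49.6
```

Gripped this time: opening 0.143 at 49 N. Lifting and carrying the cover to the box.

Call:
play_rows(dp=[[0, 0, -0.3], [0, 0, -0.8], [0, 0, -1.6], [0, 0, -2.4], [0, 0, -2.6]], rot=[[0, 0, 0], [0, 0, 0], [0, 0, 0], [0, 0, 0], [0, 0, 0]])

```text
clock: 21.45
eef_pos: [519.7, -331.3, 136.2]
tcp_rot: [-3.139, 0.005, 3.05]
contact_force: [2.1, -1.1, 0.1]
opening: 0.141
grasp_force: 49.0
```

Call:
play_rows(dp=[[0, 0, 0], [0, 0, 0], [0, 0, 0]], rot=[[0, 0, 0], [0, 0, 0], [0, 0, 0]])

```text
clock: 21.7
eef_pos: [516.5, -329.3, 129.4]
tcp_rot: [3.14, -0.002, 3.05]
contact_force: [0.3, -0.7, -2.4]
opening: 0.146
grasp_force: 49.0
```

```bash
python3 - <<'E'
from h import *
s=telemetry.sense();print(s['contact_force'],s['wrist_torque'],s['opening'],s['eef_pos'])
print(rel((545.6,-118.3,130),(np.pi,0,np.pi-.054)))
f=optics.grab_frame("scene"); a=f["color"][60:220,190:390,::-1]
cv2.imwrite("pics/s12.png",cv2.resize(a,None,fx=3.6,fy=3.6,interpolation=cv2.INTER_CUBIC))
E
```

```text
[ 0.32855211 -0.71125976 -2.42648863] [-0.01303874  0.03527245 -0.00286045] 0.14561503472359436 [ 516.54950421 -329.2649351   129.40248196]
(array([-0.241,  5.318, -0.009]), array([ 0.011, -0.021, -0.359]))
```

Call:
play_rows(dp=[[-0.04, 0.6, 0], [-0.08, 1.4, 0], [-0.13, 2.2, 0], [-0.18, 3.1, 0], [-0.22, 4, 0]], rot=[[0, 0, -0.1], [0, 0, -0.2], [0, 0, -0.36], [0, 0, -0.36], [0, 0, -0.36]])

```text
clock: 22.17
eef_pos: [540.0, -169.9, 129.2]
tcp_rot: [3.141, -0.003, 3.087]
contact_force: [0.1, 0.1, -2.6]
opening: 0.146
grasp_force: 49.1
```

Call:
play_rows(dp=[[0, 0.7, 0], [0, 1.1, 0], [0, 1.3, 0], [0, 1.3, 0], [0, 1.3, 0]], rot=[[0, 0, 0], [0, 0, 0], [0, 0, 0], [0, 0, 0], [0, 0, 0]])

```text
clock: 22.58
eef_pos: [543.4, -119.8, 130.2]
tcp_rot: [-3.141, -0.001, 3.089]
contact_force: [0.2, -0.9, -1.5]
opening: 0.142
grasp_force: 49.1
```

Call:
play_rows(dp=[[0, 0, 0], [0, 0, 0], [0, 0, 0]], rot=[[0, 0, 0], [0, 0, 0], [0, 0, 0]])

```text
clock: 22.83
eef_pos: [543.7, -120.6, 130.8]
tcp_rot: [-3.141, -0.0, 3.086]
contact_force: [-1.0, 0.5, -1.3]
opening: 0.146
grasp_force: 49.1
```

```bash
cat >> h.py <<'E'
def marks(f,x0,y0,x1,y1):
    g=cv2.cvtColor(f["color"],cv2.COLOR_RGB2GRAY)[y0:y1,x0:x1]
    g=cv2.resize(g,None,fx=8,fy=8,interpolation=cv2.INTER_CUBIC)
    p=cv2.SimpleBlobDetector_Params();p.filterByArea=True;p.minArea=250;p.maxArea=4000;p.filterByConvexity=True;p.minConvexity=.8;p.filterByInertia=True;p.minInertiaRatio=.3
    return [(k.pt[0]/8+x0-.44,k.pt[1]/8+y0-.44) for k in cv2.SimpleBlobDetector_create(p).detect(g)]
E
python3 - <<'E'
from h import *
s=telemetry.sense();print(s['contact_force'],s['opening'],s['eef_pos'])
print(rel((545.6,-118.3,85),(np.pi,0,np.pi-.054)))
for n,roi in(("scene",(230,90,350,210)),("top",(335,165,420,270))):
    f=optics.grab_frame(n);k=marks(f,*roi)
    if k: print(n,toworld(f,k,133).round(1)[:,:2].tolist())
E
```

```text
[-0.99618841  0.46739688 -1.28435391] 0.1463942736178851 [ 543.68596379 -120.55768932  130.76476235]
(array([-0.045,  0.059,  1.144]), array([-0.001, -0.001, -0.012]))
scene [[648.9, -8.1], [609.9, -71.8], [604.6, -171.5], [486.4, -64.9]]
top [[547.3, -69.1], [566.9, -71.3], [479.8, -166.4]]
```

Cover hangs level, and its marks agree with the expected pose. Now to lower it onto the box.

Call:
play_rows(dp=[[-0.04, 0.06, 0.3], [-0.04, 0.06, 0.6], [-0.04, 0.06, 0.9], [-0.04, 0.06, 1.05], [-0.04, 0.06, 1.05]], rot=[[0, 0, 0], [0, 0, 0], [0, 0, 0], [0, 0, 0], [0, 0, 0]])

```text
clock: 23.35
eef_pos: [543.9, -116.8, 86.4]
tcp_rot: [3.141, -0.004, 3.088]
contact_force: [0.2, 0.7, -2.2]
opening: 0.142
grasp_force: 49.1
```

Call:
play_rows(dp=[[0, 0, 0], [0, 0, 0], [0, 0, 0.05], [0, 0, 0.1], [0, 0, 0.15]], rot=[[0, 0, 0], [0, 0, 0], [0, 0, 0], [0, 0, 0], [0, 0, 0]])

```text
clock: 23.77
eef_pos: [545.8, -117.3, 83.1]
tcp_rot: [-3.141, 0.001, 3.088]
contact_force: [-0.8, 0.6, -1.0]
opening: 0.145
grasp_force: 49.1
```

Call:
play_rows(dp=[[0, 0, 0.05], [0, 0, 0.1], [0, 0, 0.15], [0, 0, 0.15]], rot=[[0, 0, 0], [0, 0, 0], [0, 0, 0], [0, 0, 0]])

```text
clock: 24.1
eef_pos: [545.2, -117.1, 76.4]
tcp_rot: [3.141, -0.001, 3.088]
contact_force: [0.1, 0.0, -0.9]
opening: 0.144
grasp_force: 49.1
```

Call:
play_rows(dp=[[0, -0.02, 0.04], [0, -0.02, 0.08], [0, -0.02, 0.12], [0, -0.02, 0.12]], rot=[[0, 0, 0], [0, 0, 0], [0, 0, 0], [0, 0, 0]])

```text
clock: 24.43
eef_pos: [545.3, -118.0, 71.7]
tcp_rot: [-3.142, -0.0, 3.088]
contact_force: [0.0, 0.4, -1.6]
opening: 0.141
grasp_force: 49.1
```

Call:
play_rows(dp=[[0, 0, 0.04], [0, 0, 0.06], [0, 0, 0.06]], rot=[[0, 0, 0], [0, 0, 0], [0, 0, 0]])

```text
clock: 24.68
eef_pos: [545.6, -118.0, 69.7]
tcp_rot: [-3.141, 0.0, 3.088]
contact_force: [-0.5, -0.6, 0.5]
opening: 0.146
grasp_force: 49.4
```

Call:
play_rows(dp=[[0, 0, 0.02], [0, 0, 0.03], [0, 0, 0.03]], rot=[[0, 0, 0], [0, 0, 0], [0, 0, 0]])

```text
clock: 24.93
eef_pos: [545.7, -118.1, 68.7]
tcp_rot: [-3.141, 0.0, 3.088]
contact_force: [-1.2, 0.1, 3.5]
opening: 0.145
grasp_force: 49.6
```

```bash
python3 - <<'E'
from h import *
s=telemetry.sense();print(s['contact_force'],s['wrist_torque'],s['eef_pos'])
f=optics.grab_frame("scene");k=marks(f,230,90,350,210)
print(toworld(f,k,74).round(1)[:,:2].tolist())
E
```

```text
[-1.2179842   0.13115788  3.45594437] [-0.07693992  0.07907751  0.06692251] [ 545.66493457 -118.06252903   68.6789914 ]
[[408.8, -276.5], [624.5, -35.2], [478.1, -118.5], [612.0, -69.0], [606.4, -169.1], [488.7, -62.1]]
```

The cover rests on the clips, with 3.5 N showing. Releasing and rising.

Call:
play_rows(dp=[[0, 0, -0.03], [0, 0, -0.03], [0, 0, -0.03], [0, 0, -0.03], [0, 0, -0.03]], rot=[[0, 0, 0], [0, 0, 0], [0, 0, 0], [0, 0, 0], [0, 0, 0]], fingers=0.45)

```text
clock: 25.4
eef_pos: [545.4, -118.0, 69.6]
tcp_rot: [3.142, -0.0, 3.088]
contact_force: [0.2, 0.5, -0.0]
opening: 0.448
grasp_force: 0.0
```

Call:
play_rows(dp=[[0, 0, -0.4], [0, 0, -1], [0, 0, -1.6], [0, 0, -1.6], [0, 0, -1.6]], rot=[[0, 0, 0], [0, 0, 0], [0, 0, 0], [0, 0, 0], [0, 0, 0]])

```text
clock: 25.82
eef_pos: [546.5, -118.2, 134.9]
tcp_rot: [-3.141, 0.003, 3.088]
contact_force: [-0.5, -0.6, -0.8]
opening: 0.446
grasp_force: 0.0
```

```bash
python3 - <<'E'
from h import *
f=optics.grab_frame("scene");k=marks(f,230,90,350,210)
print(toworld(f,k,74).round(1)[:,:2].tolist())
print(rel((610.2,-71.6,115),(np.pi,0,np.pi-.054)),telemetry.sense()['eef_pos'])
E
```

```text
[[624.0, -35.3], [613.7, -69.6], [606.5, -169.2], [488.6, -61.9]]
(array([-1.551,  1.246,  0.47 ]), array([-0.001,  0.006,  0.001])) [ 545.53639291 -118.02110225  133.77551096]
```

Call:
play_rows(dp=[[-0.5, 0.4, 0], [-1, 0.8, 0], [-1.55, 1.24, 0.2], [-1.55, 1.24, 0.45], [-1.55, 1.24, 0.45]], rot=[[0, 0, 0], [0, 0, 0], [0, 0, 0], [0, 0, 0], [0, 0, 0]], fingers=0)

```text
clock: 26.28
eef_pos: [608.6, -70.8, 112.3]
tcp_rot: [3.141, -0.005, 3.089]
contact_force: [-0.8, -0.2, -0.4]
opening: 0.0
grasp_force: 0.0
```

Call:
play_rows(dp=[[0, 0, 0], [0, 0, 0.2], [0, 0, 0.4], [0, 0, 0.5], [0, 0, 0.5]], rot=[[0, 0, 0], [0, 0, 0], [0, 0, 0], [0, 0, 0], [0, 0, 0]])

```text
clock: 26.7
eef_pos: [608.8, -72.1, 94.4]
tcp_rot: [3.141, -0.002, 3.087]
contact_force: [0.1, -0.4, -0.6]
opening: 0.003
grasp_force: 0.0
```

Call:
play_rows(dp=[[0, 0, 0.1], [0, 0, 0.2], [0, 0, 0.25], [0, 0, 0.25]], rot=[[0, 0, 0], [0, 0, 0], [0, 0, 0], [0, 0, 0]])

```text
clock: 27.03
eef_pos: [609.7, -71.8, 85.2]
tcp_rot: [3.142, -0.001, 3.088]
contact_force: [-0.8, -0.6, -1.1]
opening: 0.001
grasp_force: 0.0
```

Call:
play_rows(dp=[[0, 0, 0.1], [0, 0, 0.2], [0, 0, 0.2]], rot=[[0, 0, 0], [0, 0, 0], [0, 0, 0]])

```text
clock: 27.28
eef_pos: [609.6, -71.7, 76.9]
tcp_rot: [3.142, -0.001, 3.088]
contact_force: [0.5, 0.1, -0.5]
opening: 0.001
grasp_force: 0.0
```

Call:
play_rows(dp=[[0, 0, 0.05], [0, 0, 0.1], [0, 0, 0.1]], rot=[[0, 0, 0], [0, 0, 0], [0, 0, 0]])

```text
clock: 27.53
eef_pos: [609.9, -71.8, 73.3]
tcp_rot: [3.142, -0.0, 3.088]
contact_force: [1.0, 0.2, -0.6]
opening: 0.004
grasp_force: 0.0
```

Call:
play_rows(dp=[[0, 0, 0.05], [0, 0, 0.1], [0, 0, 0.1]], rot=[[0, 0, 0], [0, 0, 0], [0, 0, 0]])

```text
clock: 27.78
eef_pos: [609.8, -71.8, 69.3]
tcp_rot: [3.142, -0.0, 3.088]
contact_force: [0.3, 0.4, 0.6]
opening: 0.001
grasp_force: 0.0
```

Call:
play_rows(dp=[[0, 0, 0.05], [0, 0, 0.1], [0, 0, 0.1]], rot=[[0, 0, 0], [0, 0, 0], [0, 0, 0]])

```text
clock: 28.03
eef_pos: [609.8, -71.8, 65.3]
tcp_rot: [3.142, -0.001, 3.088]
contact_force: [-0.6, 0.2, 0.0]
opening: 0.004
grasp_force: 0.0
```

Call:
play_rows(dp=[[0, 0, 0.05], [0, 0, 0.1], [0, 0, 0.1]], rot=[[0, 0, 0], [0, 0, 0], [0, 0, 0]])

```text
clock: 28.28
eef_pos: [609.8, -71.8, 61.3]
tcp_rot: [3.142, -0.001, 3.088]
contact_force: [-0.6, 0.2, -0.7]
opening: 0.003
grasp_force: 0.0
```

Call:
play_rows(dp=[[0, 0, 0.05], [0, 0, 0.1], [0, 0, 0.1]], rot=[[0, 0, 0], [0, 0, 0], [0, 0, 0]])

```text
clock: 28.53
eef_pos: [609.8, -71.8, 57.2]
tcp_rot: [3.142, -0.001, 3.088]
contact_force: [-0.1, -0.7, -0.4]
opening: -0.003
grasp_force: 0.0
```

Call:
play_rows(dp=[[0, 0, 0.05], [0, 0, 0.1], [0, 0, 0.1]], rot=[[0, 0, 0], [0, 0, 0], [0, 0, 0]])

```text
clock: 28.78
eef_pos: [609.8, -71.8, 53.2]
tcp_rot: [3.142, -0.001, 3.088]
contact_force: [0.3, -0.1, -0.2]
opening: -0.003
grasp_force: 0.0
```

Call:
play_rows(dp=[[0, 0, 0.05], [0, 0, 0.05]], rot=[[0, 0, 0], [0, 0, 0]])

```text
clock: 28.95
eef_pos: [609.9, -71.8, 51.4]
tcp_rot: [3.142, -0.0, 3.088]
contact_force: [0.7, -0.5, -0.1]
opening: 0.001
grasp_force: 0.0
```

Call:
play_rows(dp=[[0, 0, 0.05], [0, 0, 0.05]], rot=[[0, 0, 0], [0, 0, 0]])

```text
clock: 29.12
eef_pos: [609.9, -71.8, 49.4]
tcp_rot: [3.142, -0.0, 3.088]
contact_force: [-0.7, -0.2, -0.5]
opening: 0.0
grasp_force: 0.0
```

Call:
play_rows(dp=[[0, 0, 0.05], [0, 0, 0.05]], rot=[[0, 0, 0], [0, 0, 0]])

```text
clock: 29.28
eef_pos: [610.2, -71.8, 47.6]
tcp_rot: [3.142, 0.0, 3.088]
contact_force: [0.0, 0.7, 0.6]
opening: -0.0
grasp_force: 0.5
```

Call:
play_rows(dp=[[0, 0, 0.05], [0, 0, 0.05]], rot=[[0, 0, 0], [0, 0, 0]])

```text
clock: 29.45
eef_pos: [610.3, -71.7, 45.7]
tcp_rot: [3.141, 0.0, 3.088]
contact_force: [0.1, 0.5, 3.4]
opening: 0.001
grasp_force: 1.4
```

Call:
play_rows(dp=[[0, 0, 0.05], [0, 0, 0.05]], rot=[[0, 0, 0], [0, 0, 0]])

```text
clock: 29.62
eef_pos: [610.4, -71.7, 43.8]
tcp_rot: [3.141, 0.001, 3.088]
contact_force: [0.2, 2.0, 3.1]
opening: -0.001
grasp_force: 1.9
```

Call:
play_rows(dp=[[0, 0, 0.05], [0, 0, 0.05]], rot=[[0, 0, 0], [0, 0, 0]])

```text
clock: 29.78
eef_pos: [610.5, -71.6, 41.8]
tcp_rot: [3.141, 0.001, 3.088]
contact_force: [0.1, 2.8, 3.7]
opening: -0.002
grasp_force: 1.6
```

```bash
python3 - <<'E'
from h import *
s=telemetry.sense();print(s['contact_force'],s['wrist_torque'],s['eef_pos'])
f=optics.grab_frame("scene");k=marks(f,230,90,350,210)
print(np.round(k,1).tolist(),toworld(f,k,74).round(1)[:,:2].tolist())
E
```

```text
[0.0532351  2.81532083 3.72611124] [ 0.34058948 -0.11631281  0.00096493] [610.46717306 -71.57277244  41.84313353]
[[280.5, 149.4], [297.9, 121.7], [303.4, 187.9], [261.5, 173.8], [320.0, 167.8]] [[512.4, -187.1], [404.7, -219.6], [567.1, -52.0], [606.7, -168.5], [488.9, -61.7]]
```

Contact came at reported z≈46, so the real tips sit about 27 mm above the reported TCP. Corner home should come near 34. Continuing the press.

Call:
play_rows(dp=[[0, 0, 0.05], [0, 0, 0.05]], rot=[[0, 0, 0], [0, 0, 0]])

```text
clock: 30.0
eef_pos: [609.6, -71.9, 39.1]
tcp_rot: [-3.141, -0.001, 3.088]
contact_force: [0.2, 0.3, 0.8]
opening: 0.006
grasp_force: 0.0
```

Call:
play_rows(dp=[[0, 0, 0.05], [0, 0, 0.05]], rot=[[0, 0, 0], [0, 0, 0]])

```text
clock: 30.17
eef_pos: [609.7, -72.1, 37.6]
tcp_rot: [-3.141, -0.001, 3.088]
contact_force: [-2.4, 0.1, 7.1]
opening: 0.0
grasp_force: 3.2
```

Call:
play_rows(dp=[[0, 0, 0.05], [0, 0, 0.05]], rot=[[0, 0, 0], [0, 0, 0]])

```text
clock: 30.33
eef_pos: [609.7, -72.2, 36.9]
tcp_rot: [-3.141, -0.001, 3.088]
contact_force: [-7.1, 0.9, 19.0]
opening: 0.0
grasp_force: 9.2
```

The first corner snapped: force dropped to 0.8 N, then rose to 19 N at home. Next is the corner 100 mm along −y.

Call:
play_rows(dp=[[0, 0, -0.5], [0, 0, -1.1], [0, -0.6, -1.1], [0, -1.3, -1.1], [0, -2, -1.1]], rot=[[0, 0, 0], [0, 0, 0], [0, 0, 0], [0, 0, 0], [0, 0, 0]])

```text
clock: 30.75
eef_pos: [605.6, -152.3, 79.8]
tcp_rot: [-3.141, 0.0, 3.089]
contact_force: [-0.0, -0.1, 0.4]
opening: 0.006
grasp_force: 0.0
```

Call:
play_rows(dp=[[0, -0.5, 0], [0, -0.5, 0], [0, -0.5, 0.3], [0, -0.5, 0.6], [0, -0.5, 0.7]], rot=[[0, 0, 0], [0, 0, 0], [0, 0, 0], [0, 0, 0], [0, 0, 0]])

```text
clock: 31.17
eef_pos: [603.0, -170.3, 48.8]
tcp_rot: [3.141, -0.004, 3.088]
contact_force: [-0.5, -1.3, 2.2]
opening: -0.006
grasp_force: 1.6
```

Call:
play_rows(dp=[[0, 0, 0], [0, 0, 0], [0, 0, 0.05], [0, 0, 0.1], [0, 0, 0.1]], rot=[[0, 0, 0], [0, 0, 0], [0, 0, 0], [0, 0, 0], [0, 0, 0]])

```text
clock: 31.58
eef_pos: [605.0, -171.5, 47.8]
tcp_rot: [-3.142, 0.001, 3.088]
contact_force: [0.3, 1.0, 0.7]
opening: -0.002
grasp_force: 0.5
```

Call:
play_rows(dp=[[0, 0, 0.05], [0, 0, 0.1], [0, 0, 0.1]], rot=[[0, 0, 0], [0, 0, 0], [0, 0, 0]])

```text
clock: 31.83
eef_pos: [605.0, -171.9, 43.9]
tcp_rot: [-3.141, 0.001, 3.088]
contact_force: [-0.3, -0.2, 4.0]
opening: 0.002
grasp_force: 2.0
```

Call:
play_rows(dp=[[0, 0, 0.05], [0, 0, 0.1], [0, 0, 0.1]], rot=[[0, 0, 0], [0, 0, 0], [0, 0, 0]])

```text
clock: 32.08
eef_pos: [604.6, -171.8, 39.5]
tcp_rot: [-3.142, 0.0, 3.088]
contact_force: [-0.1, -0.2, 0.2]
opening: -0.0
grasp_force: 0.2
```

Call:
play_rows(dp=[[0, 0, 0.05], [0, 0, 0.05]], rot=[[0, 0, 0], [0, 0, 0]])

```text
clock: 32.25
eef_pos: [604.7, -172.0, 37.7]
tcp_rot: [-3.141, 0.0, 3.088]
contact_force: [0.2, -2.1, 2.0]
opening: 0.002
grasp_force: 0.8
```

Call:
play_rows(dp=[[0, 0, 0.05], [0, 0, 0.05]], rot=[[0, 0, 0], [0, 0, 0]])

```text
clock: 32.42
eef_pos: [604.6, -172.2, 36.5]
tcp_rot: [-3.141, -0.0, 3.088]
contact_force: [-4.8, -2.3, 11.3]
opening: -0.002
grasp_force: 5.9
```

The second corner snapped. One more millimetre here, then the corner 124 mm back along −x.

Call:
play_rows(dp=[[0, 0, 0.03], [0, 0, 0.03]], rot=[[0, 0, 0], [0, 0, 0]])

```text
clock: 32.58
eef_pos: [604.7, -172.2, 36.2]
tcp_rot: [-3.141, 0.0, 3.088]
contact_force: [-6.6, -1.4, 19.5]
opening: -0.0
grasp_force: 10.0
```

Call:
play_rows(dp=[[0, 0, -0.5], [0, 0, -1.1], [0.6, 0, -1.1], [1.3, 0, -1.1], [2, 0, -1.1]], rot=[[0, 0, 0], [0, 0, 0], [0, 0, 0], [0, 0, 0], [0, 0, 0]])

```text
clock: 33.0
eef_pos: [524.0, -167.1, 78.5]
tcp_rot: [3.141, 0.0, 3.088]
contact_force: [-0.2, 0.6, 0.4]
opening: 0.003
grasp_force: 0.0
```

Call:
play_rows(dp=[[0.7, 0, 0], [1.1, 0, 0], [1.1, 0, 0], [1.1, 0, 0.3], [1.1, 0, 0.6]], rot=[[0, 0, 0], [0, 0, 0], [0, 0, 0], [0, 0, 0], [0, 0, 0]])

```text
clock: 33.42
eef_pos: [482.3, -165.4, 54.9]
tcp_rot: [-3.141, 0.003, 3.087]
contact_force: [0.3, -0.4, 0.0]
opening: 0.0
grasp_force: 0.0
```

Call:
play_rows(dp=[[0, 0, 0.05], [0, 0, 0.1], [0, 0, 0.2], [0, 0, 0.2]], rot=[[0, 0, 0], [0, 0, 0], [0, 0, 0], [0, 0, 0]])

```text
clock: 33.75
eef_pos: [481.1, -165.0, 46.2]
tcp_rot: [-3.142, -0.0, 3.088]
contact_force: [-0.2, -0.4, 0.3]
opening: 0.004
grasp_force: 0.0
```

Call:
play_rows(dp=[[0, 0, 0.05], [0, 0, 0.1], [0, 0, 0.1]], rot=[[0, 0, 0], [0, 0, 0], [0, 0, 0]])

```text
clock: 34.0
eef_pos: [481.3, -165.3, 42.7]
tcp_rot: [-3.141, 0.001, 3.088]
contact_force: [-0.8, -2.4, 2.3]
opening: 0.004
grasp_force: 1.2
```

Call:
play_rows(dp=[[0, 0, 0.05], [0, 0, 0.1], [0, 0, 0.1]], rot=[[0, 0, 0], [0, 0, 0], [0, 0, 0]])

```text
clock: 34.25
eef_pos: [480.7, -164.8, 38.1]
tcp_rot: [3.141, -0.0, 3.088]
contact_force: [0.3, 0.2, -0.1]
opening: -0.002
grasp_force: 0.0
```

Call:
play_rows(dp=[[0, 0, 0.05], [0, 0, 0.05]], rot=[[0, 0, 0], [0, 0, 0]])

```text
clock: 34.42
eef_pos: [480.9, -164.9, 36.4]
tcp_rot: [3.142, 0.0, 3.088]
contact_force: [-1.0, -0.2, 1.5]
opening: 0.003
grasp_force: 1.0
```

Call:
play_rows(dp=[[0, 0, 0.03], [0, 0, 0.03]], rot=[[0, 0, 0], [0, 0, 0]])

```text
clock: 34.58
eef_pos: [481.0, -164.9, 36.1]
tcp_rot: [3.141, 0.0, 3.088]
contact_force: [-4.4, 1.2, 14.6]
opening: 0.0
grasp_force: 7.2
```

Third corner is snapped and home. Last corner, 100 mm along +y, keeping the tips above the ridge on the way.

Call:
play_rows(dp=[[0, 0, -0.5], [0, 0, -1.1], [0, 0.6, -1.1], [0, 1.3, -1.1], [0, 2, -1.1]], rot=[[0, 0, 0], [0, 0, 0], [0, 0, 0], [0, 0, 0], [0, 0, 0]])

```text
clock: 35.0
eef_pos: [485.4, -84.6, 79.7]
tcp_rot: [-3.142, 0.001, 3.086]
contact_force: [0.8, -1.2, -0.6]
opening: 0.0
grasp_force: 0.0
```

Call:
play_rows(dp=[[0, 0.5, 0], [0, 0.5, 0], [0, 0.5, 0.3], [0, 0.5, 0.6], [0, 0.5, 0.6]], rot=[[0, 0, 0], [0, 0, 0], [0, 0, 0], [0, 0, 0], [0, 0, 0]])

```text
clock: 35.42
eef_pos: [484.9, -65.2, 53.7]
tcp_rot: [3.141, -0.003, 3.088]
contact_force: [-1.1, -0.7, -0.2]
opening: -0.0
grasp_force: 0.0
```

Call:
play_rows(dp=[[0, 0, 0.05], [0, 0, 0.1], [0, 0, 0.2], [0, 0, 0.2]], rot=[[0, 0, 0], [0, 0, 0], [0, 0, 0], [0, 0, 0]])

```text
clock: 35.75
eef_pos: [486.1, -65.3, 47.0]
tcp_rot: [3.142, -0.0, 3.087]
contact_force: [-0.6, 0.7, -0.3]
opening: 0.002
grasp_force: 0.0
```

Call:
play_rows(dp=[[0, 0, 0.05], [0, 0, 0.1], [0, 0, 0.1]], rot=[[0, 0, 0], [0, 0, 0], [0, 0, 0]])

```text
clock: 36.0
eef_pos: [486.3, -65.2, 43.1]
tcp_rot: [-3.142, 0.0, 3.088]
contact_force: [0.7, 0.5, 0.3]
opening: 0.005
grasp_force: 0.0
```

Call:
play_rows(dp=[[0, 0, 0.05], [0, 0, 0.1], [0, 0, 0.1]], rot=[[0, 0, 0], [0, 0, 0], [0, 0, 0]])

```text
clock: 36.25
eef_pos: [486.0, -65.1, 38.9]
tcp_rot: [-3.142, -0.0, 3.088]
contact_force: [-0.6, -0.5, 0.5]
opening: -0.0
grasp_force: 0.0
```

Call:
play_rows(dp=[[0, 0, 0.03], [0, 0, 0.03]], rot=[[0, 0, 0], [0, 0, 0]])

```text
clock: 36.42
eef_pos: [486.1, -65.1, 37.9]
tcp_rot: [-3.142, -0.0, 3.088]
contact_force: [-0.4, -0.7, 0.2]
opening: 0.003
grasp_force: 0.0
```

Call:
play_rows(dp=[[0, 0, 0.04], [0, 0, 0.04]], rot=[[0, 0, 0], [0, 0, 0]])

```text
clock: 36.58
eef_pos: [486.4, -65.2, 36.4]
tcp_rot: [-3.142, 0.0, 3.088]
contact_force: [-0.3, -0.1, 0.7]
opening: 0.0
grasp_force: 0.3
```

Call:
play_rows(dp=[[0, 0, 0.03], [0, 0, 0.03]], rot=[[0, 0, 0], [0, 0, 0]])

```text
clock: 36.75
eef_pos: [486.5, -65.1, 36.1]
tcp_rot: [-3.142, 0.0, 3.088]
contact_force: [-2.8, 1.5, 13.1]
opening: 0.0
grasp_force: 6.8
```

Call:
play_rows(dp=[[0, 0, 0.03], [0, 0, 0.03]], rot=[[0, 0, 0], [0, 0, 0]])

```text
clock: 36.92
eef_pos: [486.5, -65.2, 35.8]
tcp_rot: [-3.142, 0.0, 3.088]
contact_force: [-7.2, 0.8, 29.0]
opening: 0.003
grasp_force: 14.4
```

All four corners are bottomed at z≈36. I'll retreat and check the cover with both cameras.

Call:
play_rows(dp=[[0, 0, -0.5], [0, 0, -1.3], [0.7, 0, -2.2], [1.6, 0, -2.6], [2.5, 0, -2.6]], rot=[[0, 0, 0], [0, 0, 0], [0, 0, 0], [0, 0, 0], [0, 0, 0]])

```text
clock: 37.33
eef_pos: [388.1, -60.1, 141.2]
tcp_rot: [-3.141, 0.006, 3.088]
contact_force: [-0.4, -0.3, 0.2]
opening: 0.0
grasp_force: 0.0
```

Call:
play_rows(dp=[[0.6, 0, 0], [1.2, 0, 0], [1.2, 0, 0], [1.2, 0, 0]], rot=[[0, 0, 0], [0, 0, 0], [0, 0, 0], [0, 0, 0]])

```text
clock: 37.67
eef_pos: [337.8, -57.1, 138.3]
tcp_rot: [-3.141, 0.001, 3.087]
contact_force: [0.4, 0.4, -0.1]
opening: 0.003
grasp_force: 0.0
```

```bash
python3 - <<'E'
from h import *
print(telemetry.sense()['eef_pos'],telemetry.sense()['contact_force'])
F={n:optics.grab_frame(n) for n in("scene","top")}
K={"scene":marks(F["scene"],235,110,350,210),"top":marks(F["top"],335,165,420,270)}
c,s=np.cos(-.054),np.sin(-.054)
L={"c%d"%i:(545.6+c*x-s*y,-118.2+s*x+c*y) for i,(x,y) in enumerate(((-62,50),(-62,-50),(62,50),(62,-50)))}
for n in K: print(n,toworld(F[n],K[n],62).round(1)[:,:2].tolist())
def P(f): return f["mtx"]@np.c_[f["R"],f["t"]]
und=lambda n,p:cv2.undistortPoints(np.float64([[p]]),F[n]["mtx"],F[n]["D"],P=F[n]["mtx"])[0,0]
near=lambda n,q:min(K[n],key=lambda p:np.hypot(*(toworld(F[n],[p],62)[0,:2]-q)))
for k,q in L.items():
    X=cv2.triangulatePoints(P(F["scene"]),P(F["top"]),und("scene",near("scene",q))[:,None],und("top",near("top",q))[:,None])
    print(k,np.round(q,1),(X[:3]/X[3]).ravel().round(1))
cv2.imwrite("pics/s13.png",cv2.resize(F["scene"]["color"][90:250,190:400,::-1],None,fx=3.7,fy=3.7,interpolation=cv2.INTER_CUBIC))
E
```

```text
[337.79763777 -57.14724016 138.29065797] [ 0.36847879  0.40435293 -0.10117058]
scene [[614.9, -69.3], [609.2, -169.0], [485.9, -161.4], [491.5, -62.1]]
top [[484.3, -163.7], [490.3, -63.8], [608.1, -171.1], [614.0, -71.2]]
c0 [486.4 -64.9] [490.2 -63.6  59.3]
c1 [ 481.  -164.8] [ 484.1 -163.9   58.3]
c2 [610.2 -71.6] [614.1 -71.   59.3]
c3 [ 604.8 -171.5] [ 608.2 -171.1   59.1]
```

View pics/s13.png

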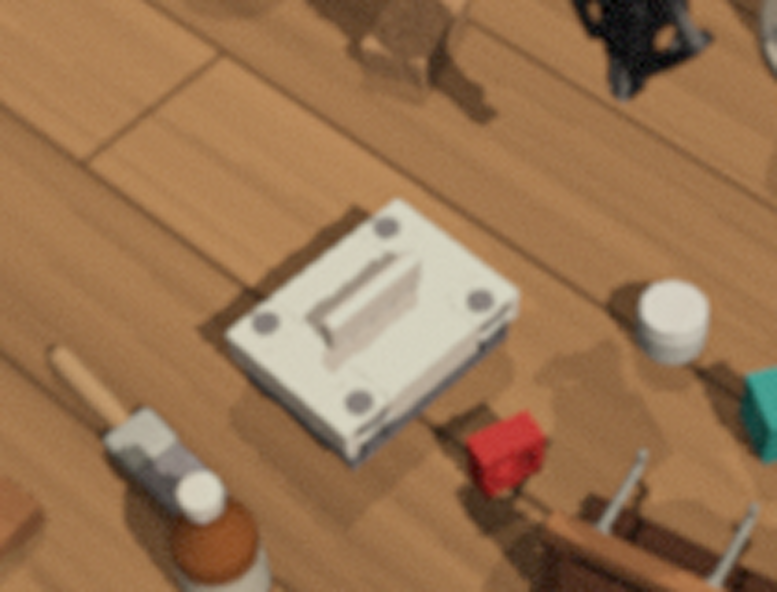

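The cover sits level: all four marks triangulate to within 1 mm of each other (58.3–59.3). An unclipped corner would stand about 12 mm higher. The look-alikes, brush and bottle are untouched, so I'm handing in.

```bash
python3 -c "
from rig import r
print(r.sign_off())"
```

```text
the job is handed in; nothing more can be done
None
```

The job is handed in: all three rings that were on the stand are in the box, and the cover is on and level, with all four corners pressed home; three clips gave a clear snap, the fourth I judged by its matching height.

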